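Set the sample wheel and clip the slide

ROBOT

A 6-joint arm with a two-finger parallel gripper is mounted at the origin on the work surface. World frame = base frame: x ahead of the robot, y to its left, z up, the work surface at z = 0. Lengths are in m, angles in degrees, forces in N, time in s.
With the tool pointing down it reaches from about 0.35 to 0.875 m from the base axis. Payload 4.2 kg.
Tool frame: the origin (TCP) lies on the centre line of the jaws, within the pads' length; the fingertips stand 19 mm ahead of it and the grasp point (between the pads) is the TCP; x points along the fingers, y is the direction in which the jaws open and shut, and the axes are right-handed (so a half turn about x gives the same grasp; the last joint's range is limited). The gripper opens to 87 mm and grips with 3 to 60 N. Pads are 19 mm wide; open, the fingers measure 117 mm over their backs; the gripper's body (75 mm by 190 mm) begins 51 mm behind the grasp point.
Start: joints at [-61.501, 22.042, 0.453, 0, -68.411, -14.817], TCP at [0.148, -0.607, 0.22] pointing down, gripper open.
Joint ranges: [-179.83, 179.83], [-69.29, 118.12], [-61.27, 80.66], [-181.25, 117.63], [-171.15, -9.14], [-177.46, 177.46]. Speed limits (degrees/s): [159.86, 159.86, 180, 180, 180, 180].

INTERFACE

Orientations are given as a 3x3 rotation matrix whose columns are the frame's x, y, z axes.
In Python, from station import * gives the robot as it stands.
- The arm moves only by the shell command python3 -m creep 'ROWS'. ROWS is JSON, a list of rows, each a list of 5 numbers: the opening, from 0 (shut) to 1 (fully open), then the shift along the world's x, y, z in mm, then the turn about the world's z in rad. In form: [[jaw, x, y, z, turn], ...]. A call has exactly 8 rows; each row is the pose to reach, as a shift and turn from the pose measured when the call began; what a row does not reach only later rows make up. A row lasts 1/10 s, in which the tool goes at most 50 mm and 8.59 degrees, less where a joint would pass 70% of its speed; a pose out of reach is approached as far as the arm can. A call with a gripper value outside its range is refused whole. The fingers move at their own pace and stop on an object; the grip force is fixed at half the most. Time passes only in rows, so rows that repeat a pose let the fingers close, or fill a call up. It gives the time, the measured TCP pose, the force and the opening at its end, in the units of the state.
- sense(): the state, without advancing time (a new reading comes with each control period).
- capture(name): name is "side" or "top"; returns a dict with "image" (384x512x3 uint8, blue, green, red), "z_map" (384x512 float32, m along the optical axis (not along the pixel's ray), 0 where there is no reading), "mtx" (3x3 intrinsics, pixels), "k1" (the pictures are not rectified: a ray, as slopes to the right and down, at radius r is drawn at 1 + k1 r^2 times it, then the intrinsics apply), "eye" and "attitude" of the camera in the world. Camera axes: x right, y up, looking along -z (the intrinsics and any distortion apply to the point x, -y, -z); pixel columns grow to the right and rows downward; lengths in m; the calibration is good to about 2 mm. A picture is of the moment at which its call begins.
- finish_job(): hands the job in, once; it reports no verdict.
Trained networks look in a picture, given as the dict that the camera call returned (one of the last four; its "shot" number tells which), for a name from the list of things; names that differ only in an ending like _2 or _b are one class to them, and where a whole thing is asked for, a point or a joint stands for the part that bears it (a point fixed in the world has none). Each returns a list of dicts, best first, with "confidence" (0 to 1); they miss things now and then, are a little off and sometimes report something else, mostly with a low value. They report only what shows in the picture. A call takes as long as a camera call.
- look_for(picture, thing): "box" ([left, top, right, bottom] in pixels, round what is visible of it).
- mark_of(picture, thing): "centre" ([column, row] in pixels: a listed point, or the origin of a listed thing).
The state is a dict: "time_s": time; "joints": joint angles; "joint_velocities": joint speeds; "effort": joint torques, N m; "tcp_pos": TCP position; "ee_rot": TCP orientation; "wrist_force": force on the tool from outside, world axes, zero at the start; "moment": the same for the moment, N m; "gripper_width": opening from 0.0 (shut) to 1.0 (fully open).
Only numpy, scipy, OpenCV 4.12 (cv2) and the standard library are available. Lean on these libraries where they do the work, as an engineer would, in place of code of your own. Each camera call takes 0.05 s, during which the arm holds its last target.

TASK

On the sloping sample stage, first swing the spring clip right off the wheel, then turn the wheel by its finger bar until its pointer points exactly at the raised index block. With the wheel left there, swing the clip back so that its tip rests on the outer long edge of the glass slide, half-way along it, then let go; leave everything else on the bench as it stands.

Things in the scene. Friction and masses are not known exactly. Their poses are not given: they have to be found in the camera images.
- stage: Fixed sample stage: pale housing, grey slab whose face slopes 30 degrees. Origin: centre of underside. x level, pointing up-slope; y left; z up. Outward normal of the face (-0.5, 0, 0.866). Wheel axis cuts the face at (0, 20, 78) mm; the face spans 90 mm below to 95 mm above it along the slope, 130 mm right to 90 mm left; pilot lamp (54 mm high) at its upper left corner.
- wheel (a joint): Angle (rad) of the sample wheel, growing anticlockwise seen looking onto the face. Mark is at the index at 0 and again at 6.283; stops -0.4 and 6.683. Friction 0.08 N m, stays where left. Aluminium disc, 116 mm diameter, 8 mm thick, on the face, carrying a black finger bar on its centre, a pointer and a glass slide.
- wheel_bar (a point): Centre of the top of the finger bar, on the wheel's axis, 34 mm above the face. Bar 44 mm long, 12 mm thick, 26 mm high above the disc. x points along the bar to the pointer, y along its thickness, z out of the face; turns with the wheel.
- wheel_mark (a point): Outer end of the pointer (the reference mark), 56 mm from the axis, 12 mm above the face. The pointer is a thin low black strip, 5 mm wide, from one end of the finger bar to the wheel's rim. Axes as wheel_bar.
- index (a point): Set position of the mark: 56 mm straight up-slope from the wheel's axis, 12 mm above the face, just inside the fixed index block: a small pointed aluminium block 10 mm high, outside the rim on the up-slope side (the other scale ticks are flat). Mark and this point coincide when set. Axes as stage.
- slide_edge (a point): Where the clip's tip belongs: on the glass slide (54 x 26 mm, 2.5 mm proud of the disc, long sides parallel to the bar, on its right looking along the pointer, 16 mm clear of it), 5 mm inside the outer long edge, half-way along; 43 mm from the axis, 10.5 mm above the face. Turns with the wheel.
- clip (a joint): Angle (rad) of the spring clip about its pivot screw, growing outwards, off the wheel (clockwise looking onto the face). At 0 the tip is at slide_edge of a set wheel; clear of the wheel above 0.45. Stops -0.15, 1.35. Friction 0.05 N m, stays where left. At q it points (0.611 - q) rad from up-slope, to the left (wheel side) if positive.
- clip_pivot (a point): Axis of the pivot screw, top of its 14 mm head, 18.5 mm above the face; 50 mm down-slope and 78 mm right of the wheel's axis. z is out of the face, x up-slope at clip angle 0; turns with the clip.
- clip_post (a point): Centre of the top of the clip's upright round steel post, 11 mm diameter, from 15.5 to 43 mm above the face, 45 mm from the pivot: hold or push the clip by it. Axes as clip_pivot.
- clip_tip (a point): Underside of the clip's tip, 61 mm from the pivot, 10.5 mm above the face. The clip is a flat steel strip 9 mm wide, 12.5 to 15.5 mm above the face. Axes as clip_pivot.
- bottle: Brown bottle, 56 mm diameter, 115 mm tall, standing close behind the stage. Bystander: leave it alone. Origin at the centre of its underside.
- beaker: Clear plastic beaker, 60 mm across, 75 mm tall, standing right of the stage. Bystander: leave it alone. Origin at the centre of its underside.
- rack: White cuvette rack, 45 x 130 mm, 44 mm tall with its cuvettes, along the stage's left side. Bystander: leave it alone. Origin at the centre of its underside.
- slidebox: Closed slide box 87 x 67 mm, 35 mm tall, close behind the stage. Bystander: leave it alone. Origin at the centre of its underside.
- driver: Screwdriver 160 mm long lying at the left beside the big instrument. Bystander: leave it alone. It lies along its x.
- mug: White mug 76 mm diameter, 90 mm tall, at the right. Bystander: leave it alone. Origin at the centre of its underside.

How it is judged:
By the outcome, as a careful person would: the job done as asked, in the order asked, and still so for the second after the job is handed in, with the robot touching nothing.
It also fails if it takes over 67 s, if anything falls off the work surface, if the arm or the gripper's body presses on something with over 40 N, if the wrist force passes 120 N, or if a joint passes its speed limit or range.

## Working session

There is one attempt and no reset: what is moved stays moved. The work goes in short steps, Python scripts to look and compute and a shell command to move; the robot and the scene stay as the last step left them, time stands still between calls to the robot, and variables do not carry over. Pictures are saved under pics/ and viewed, and the job is handed in when it is done.

```bash
ls; mkdir -p pics
cat > h.py <<'E'
import numpy as np, cv2
from station import *
def ray(c,px):
    K=np.array(c["mtx"]);u=(px[0]-K[0,2])/K[0,0];v=(px[1]-K[1,2])/K[1,1]
    rd=np.hypot(u,v);r=rd
    for _ in range(30): r=rd/(1+c["k1"]*r*r)
    s=r/rd if rd>0 else 1
    return np.array([u*s,-v*s,-1.0])
def at_z(c,px,z):
    d=np.array(c["attitude"])@ray(c,px);e=np.array(c["eye"]);return e+d*(z-e[2])/d[2]
def at_plane(c,px,p0,n):
    d=np.array(c["attitude"])@ray(c,px);e=np.array(c["eye"]);return e+d*(np.dot(n,p0-e)/np.dot(n,d))
def depth(c,px):
    z=c["z_map"][int(round(px[1])),int(round(px[0]))]
    return np.array(c["eye"])+np.array(c["attitude"])@(ray(c,px)*z)
def proj(c,P):
    p=np.array(c["attitude"]).T@(np.array(P)-np.array(c["eye"]));u=p[0]/-p[2];v=-p[1]/-p[2]
    f=1+c["k1"]*(u*u+v*v);K=np.array(c["mtx"]);return np.array([K[0,0]*u*f+K[0,2],K[1,1]*v*f+K[1,2]])
E
python3 - <<'E'
from h import *
np.set_printoptions(precision=4,suppress=True)
print({k:np.round(v,3).tolist() for k,v in sense().items()})
for n in("side","top"):
    c=capture(n);cv2.imwrite(f"pics/{n}0.png",c["image"]);print(n,c["eye"],np.array(c["attitude"]).tolist(),c["k1"],c["mtx"])
    for t in["stage","wheel_bar","wheel_mark","index","slide_edge","clip_pivot","clip_post","clip_tip","bottle","beaker","rack","slidebox","mug"]:
        m=mark_of(c,t)
        for q in m[:2]: print(t,np.round(q["centre"],1),round(q["confidence"],2),depth(c,q["centre"]))
E
```

```text
pics
{'time_s': 0.0, 'joints': [-61.502, 22.094, 0.378, -0.029, -68.411, -14.816], 'joint_velocities': [-0.004, 0.055, -0.056, -0.004, -0.007, -0.034], 'effort': [0.001, -39.066, 18.74, 4.22, 0.011, -0.0], 'tcp_pos': [0.148, -0.607, 0.219], 'ee_rot': [[-0.001, -0.236, 0.972], [0.002, 0.972, 0.236], [-1.0, 0.002, -0.0]], 'wrist_force': [0.699, 0.226, 0.853], 'moment': [-0.058, -0.014, 0.019], 'gripper_width': 1.006}
side [0.3787 0.7259 0.8933] [[-0.978738295910215, 0.14348763994790953, -0.14656959200648584], [-0.20502051818456687, -0.7058290777697106, 0.6780648199826412], [-0.006159159204007268, 0.6936977801297474, 0.7202398590754061]] -0.05251639576700504 [[391.3201   0.     261.2015]
 [  0.     391.3201 187.3234]
 [  0.       0.       1.    ]]
stage [282.2 208.1] 0.93 [0.4716 0.0254 0.0791]
stage [297.9 167.5] 0.36 [ 0.4575 -0.2054  0.0224]
wheel_bar [283.4 187.3] 0.58 [ 0.4772 -0.0203  0.1139]
wheel_mark [301.8 199.5] 0.8 [ 0.4249 -0.0469  0.0463]
index [267.2 181.6] 0.9 [ 0.5258 -0.035   0.1119]
slide_edge [280.9 202.1] 0.71 [0.4784 0.0082 0.0834]
clip_pivot [306.9 181.7] 0.46 [ 0
[... 1058 characters left out ...]
.4305 -0.0138  0.0429]
index [262.4 195.6] 0.93 [ 0.5172 -0.0322  0.1076]
index [246.9 153.4] 0.72 [0.6395 0.0153 0.0905]
slide_edge [242.2 208.7] 0.91 [0.4801 0.0242 0.0828]
clip_pivot [272.3 215.1] 0.54 [ 0.4641 -0.0625  0.0816]
clip_pivot [283.6 232.1] 0.53 [ 0.4165 -0.0972  0.0649]
clip_post [275.7 222.8] 0.67 [ 0.4418 -0.0717  0.1026]
clip_tip [276.4 213. ] 0.63 [ 0.47   -0.0736  0.0923]
clip_tip [302.1 162.4] 0.53 [ 0.6277 -0.1511  0.0301]
bottle [249.1 155.1] 0.85 [0.6354 0.0088 0.0867]
beaker [324.8 225.2] 0.82 [ 0.4409 -0.227   0.0018]
rack [217.7 202.9] 0.92 [0.4986 0.0997 0.0237]
slidebox [304.1 161.6] 0.93 [ 0.6295 -0.1566  0.0349]
mug [395.2 251.7] 0.85 [ 0.3643 -0.4453  0.0087]
```

Run:
```python
import cv2
a=cv2.imread("pics/side0.png")[120:270,210:360];b=cv2.imread("pics/top0.png")[140:260,190:345]
cv2.imwrite("pics/s0c.png",cv2.resize(a,(600,600),interpolation=3));cv2.imwrite("pics/t0c.png",cv2.resize(b,(775,600),interpolation=3))
```

```text
(no output)
```

View pics/s0c.png

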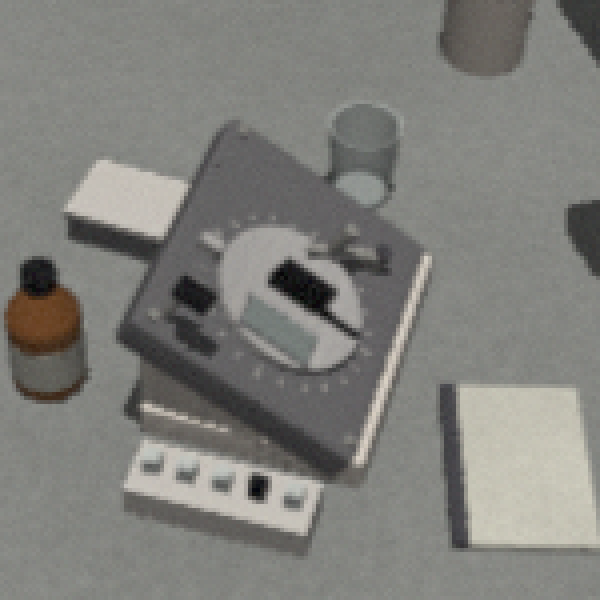

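View pics/t0c.png

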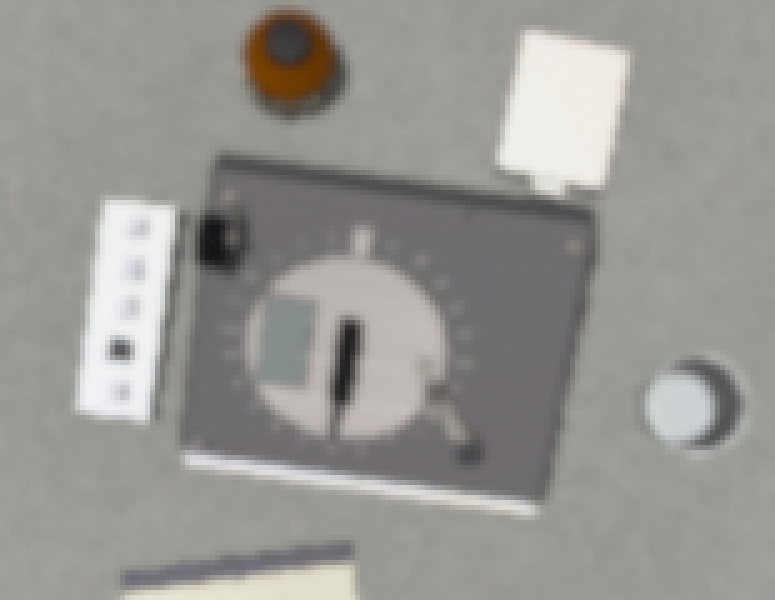

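View pics/top0.png

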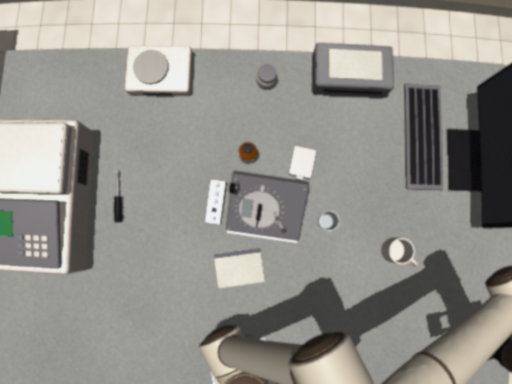

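View pics/side0.png

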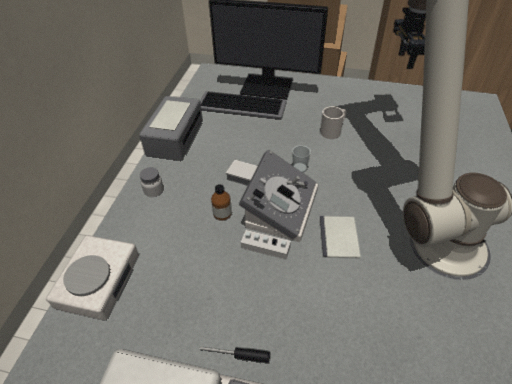

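Run:
```python
from h import *
from scipy.optimize import least_squares
np.set_printoptions(precision=4,suppress=True)
a=cv2.imread("pics/side0.png")[0:100,370:460];cv2.imwrite("pics/grip.png",cv2.resize(a,(540,600),interpolation=3))
n=np.array([-.5,0,.866]);u=np.array([.866,0,.5]);W=np.array([0,.02,.078]);l=np.array([0,1,0])
def S(us,left,h): return W+u*us+l*left+n*h
cs={k:capture(k) for k in("side","top")}
obs=[("top",S(.095,.09,0),(233.6,172)),("top",S(.095,-.13,0),(308.8,181.6)),("top",S(-.09,.09,0),(226.6,231)),("top",S(-.09,-.13,0),(298,241)),
("side",S(.095,-.13,0),(268.7,150.5)),("side",S(-.09,-.13,0),(317.5,182.5)),("side",S(-.09,.09,0),(297.5,237)),("side",S(.095,.09,0),(241,204)),
("side",S(0,0,.034),(283.4,187.3)),("side",S(.056,0,.012),(267.2,181.6)),("top",S(0,0,.034),(258.6,210.8)),("top",S(.056,0,.012),(262.4,195.6)),
("side",S(-.05,-.078,.0185),(306.9,181.7)),("top",S(-.05,-.078,.0185),(283.6,232.1)),("top",S(0,.0,-.078),(263.6,207.8))][:-1]
def T(p,s):
    c,d=np.cos(p[2]),np.sin(p[2]);return np.array([p[0]+c*s[0]-d*s[1],p[1]+d*s[0]+c*s[1],s[2]+(p[3] if len(p)>3 else 0)])
f=lambda p:np.concatenate([proj(cs[k],T(p,s))-np.array(x) for k,s,x in obs])
for p0 in([.48,-.04,-.15],[.48,-.04,-.15,0.]):
    r=least_squares(f,p0,loss="soft_l1");print(r.x,r.cost)
    print(f(r.x).reshape(-1,2).round(1).tolist())
```

```text
[ 0.4814 -0.0447 -0.1314] 24.656509720578356
[[-1.2, 0.7], [1.4, 3.6], [-1.6, -1.2], [0.3, 0.6], [-0.5, -3.0], [-0.5, -1.1], [0.3, -1.6], [0.7, -5.5], [3.6, 1.5], [-0.4, -0.0], [-0.1, 2.5], [-0.5, -3.5], [-1.3, 0.9], [-0.5, -1.8]]
[ 0.4816 -0.0459 -0.1307 -0.0055] 23.37756709673397
[[-0.7, 1.0], [1.5, 3.7], [-1.1, -1.2], [0.5, 0.4], [-0.6, -1.8], [-0.7, -0.2], [0.2, -0.7], [0.8, -4.4], [3.5, 2.6], [-0.4, 1.1], [0.3, 2.5], [-0.1, -3.4], [-1.5, 1.9], [-0.2, -1.9]]
```

View pics/grip.png

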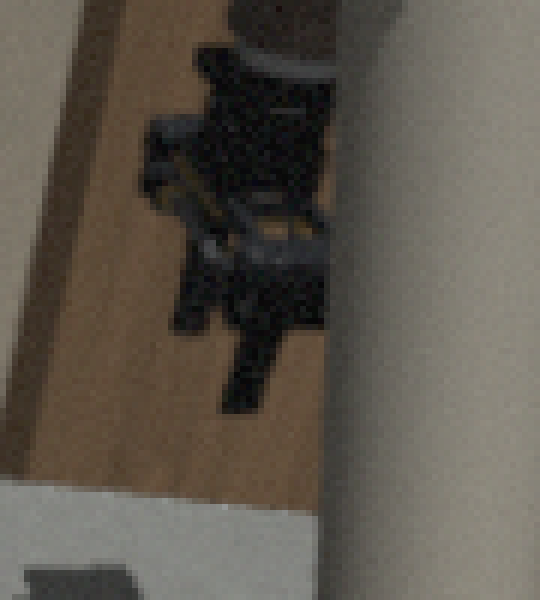

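```bash
cat > st.py <<'E'
from h import *
n=np.array([-.5,0,.866]);u=np.array([.866,0,.5]);W=np.array([0,.02,.078]);l=np.array([0,1,0])
def S(us,left,h): return W+u*us+l*left+n*h
def T(p,s):
    c,d=np.cos(p[2]),np.sin(p[2]);return np.array([p[0]+c*s[0]-d*s[1],p[1]+d*s[0]+c*s[1],s[2]])
def lines(th,q):
    """wheel/clip wireframe in stage coords"""
    L=[]
    ci=lambda r,h,cx=0,cy=0:[S(cx+r*np.cos(a),cy+r*np.sin(a),h) for a in np.linspace(0,2*np.pi,49)]
    L.append([S(a,b,0) for a,b in((.095,.09),(.095,-.13),(-.09,-.13),(-.09,.09),(.095,.09))])
    L.append(ci(.058,.008))
    R=lambda x,y,h:S(x*np.cos(th)-y*np.sin(th),x*np.sin(th)+y*np.cos(th),h)
    L.append([R(x,y,.034) for x,y in((.022,.006),(-.022,.006),(-.022,-.006),(.022,-.006),(.022,.006))])
    L.append([R(.022,0,.012),R(.056,0,.012)])
    L.append([R(x,y,.0105) for x,y in((.027,-.022),(.027,-.048),(-.027,-.048),(-.027,-.022),(.027,-.022))])
    g=.611-q;P=lambda r,h:S(-.05+r*np.cos(g),-.078+r*np.sin(g),h)
    L.append([P(0,.0185),P(0,.0155),P(.061,.0155)]);L.append([P(.045,.0155),P(.045,.043)])
    L.append([S(.056,0,.012),S(.066,0,.012)])
    return L
def overlay(c,p,th,q,box,sc,fn,draw=True):
    x0,y0,x1,y1=box;im=cv2.resize(c["image"][y0:y1,x0:x1],None,fx=sc,fy=sc,interpolation=3)
    if draw:
        cols=[(0,255,255),(0,255,0),(0,0,255),(255,0,255),(255,0,0),(0,128,255),(0,128,255),(0,255,0)]
        for L,cl in zip(lines(th,q),cols):
            P=np.array([(proj(c,T(p,s))-[x0-.5,y0-.5])*sc for s in L]).round().astype(int)
            cv2.polylines(im,[P.reshape(-1,1,2)],False,cl,1)
    cv2.imwrite(fn,im)
E
python3 - <<'E'
from st import *
from scipy.optimize import least_squares
np.set_printoptions(precision=4,suppress=True)
cs={k:capture(k) for k in("side","top")}
obs=[("top",S(.095,.09,0),(233.6,175.4)),("top",S(.095,-.13,0),(308.4,185.6)),("top",S(-.09,.09,0),(226.6,231)),("top",S(-.09,-.13,0),(298,241)),
("side",S(.095,-.13,0),(268.7,150.5)),("side",S(-.09,-.13,0),(317.5,182.5)),("side",S(-.09,.09,0),(295,233.7)),("side",S(.095,.09,0),(239.5,200.5))]
f=lambda p:np.concatenate([proj(cs[k],T(p,s))-np.array(x) for k,s,x in obs])
r=least_squares(f,[.48,-.04,-.15],loss="soft_l1");print(r.x,r.cost);print(f(r.x).reshape(-1,2).round(1).tolist())
p=r.x
# depth plane check
for k,c in cs.items():
    e=[]
    for a in np.linspace(-.08,.085,12):
        for b in np.linspace(-.12,.08,12):
            if np.hypot(a,b)<.07 or (b<-.04 and a<.03) or (b>.04 and a>.04): continue
            s=T(p,S(a,b,0)); d=depth(c,proj(c,s)); N=T([0,0,p[2]],n); e.append(np.dot(d-s,N))
    print(k,np.median(e)*1e3,np.std(e)*1e3)
overlay(cs["top"],p,np.pi,-0.1,(220,165,320,245),7,"pics/ot.png")
overlay(cs["side"],p,np.pi,-0.1,(230,140,330,240),6,"pics/os.png")
E
```

```text
[ 0.4804 -0.0433 -0.1271] 13.322962823255637
[[-1.9, -2.2], [1.2, -0.3], [-2.0, -0.7], [-0.1, 0.8], [-0.5, -2.6], [-0.4, -0.9], [3.3, 2.2], [2.5, -1.4]]
side -0.26176121986246154 117.46089116037312
top -1.3528632812996577 2.24430920280396
```

View pics/ot.png

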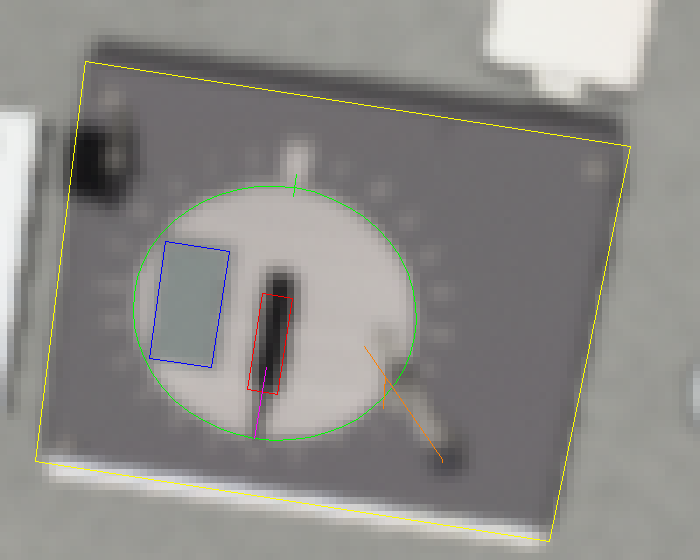

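View pics/os.png

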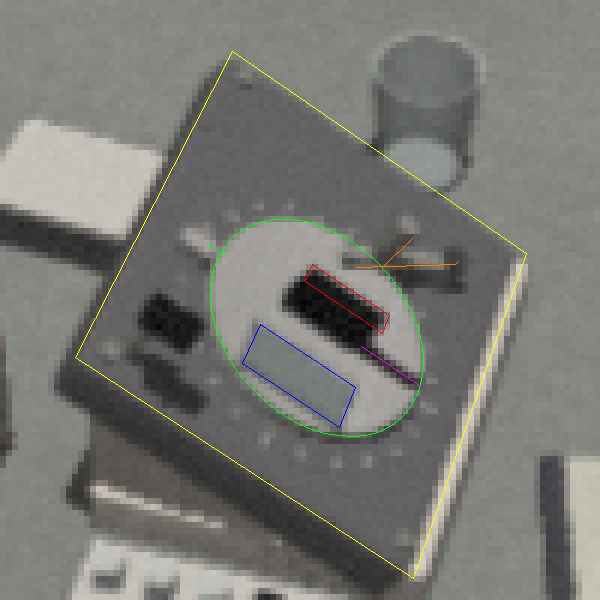

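```bash
cat > fit.py <<'E'
from st import *
from scipy.optimize import minimize
from scipy.ndimage import map_coordinates
def edgecost(cs,v,idx,sg=1.0):
    p,th,q=v[:3],v[3],v[4];tot=0
    L=lines(th,q)
    for k,c in cs.items():
        for i in idx:
            for a,b in zip(L[i][:-1],L[i][1:]):
                m=max(2,int(np.linalg.norm(b-a)/.002))
                A=np.array([proj(c,T(p,a+(b-a)*t)) for t in (np.arange(m)+.5)/m])
                d=A[-1]-A[0];nn=np.array([-d[1],d[0]])/np.linalg.norm(d)
                g=c["gx"]
                s=map_coordinates(g[0],[A[:,1],A[:,0]],order=1)*nn[0]+map_coordinates(g[1],[A[:,1],A[:,0]],order=1)*nn[1]
                tot+=np.abs(np.sum(s)) if len(s)>3 else np.abs(s.sum())
    return -tot/1000
def prep(c,sg):
    g=cv2.GaussianBlur(cv2.cvtColor(c["image"],6).astype(np.float32),(0,0),sg);c["gx"]=(cv2.Sobel(g,5,1,0),cv2.Sobel(g,5,0,1))
def fit(cs,v0,idx,free):
    v=np.array(v0,float)
    for sg in(2.,1.):
        for c in cs.values(): prep(c,sg)
        def f(x):
            w=v.copy();w[free]+=x*sc;return edgecost(cs,w,idx)
        sc=np.array([.004,.004,.03,.04,.05])[free]
        n0=len(free);sim=np.vstack([np.zeros(n0)]+[row for row in np.eye(n0)])
        r=minimize(f,np.zeros(n0),method="Nelder-Mead",options=dict(initial_simplex=sim,maxfev=300));v[free]+=r.x*sc
    return v,r.fun
E
python3 - <<'E'
from fit import *
np.set_printoptions(precision=4,suppress=True)
cs={k:capture(k) for k in("side","top")}
v0=[.4804,-.0433,-.1271,3.14,0.05]
for nm,cc in(("both",cs),("top",{"top":cs["top"]}),("side",{"side":cs["side"]})):
    for idx in([0,1,4],[1,4],[0,1]):
        v,f=fit(cc,v0,idx,[0,1,2,3] if 4 in idx else [0,1,2]);print(nm,idx,v,f)
    if nm!="x":
        for k in cc: overlay(cc[k],v[:3],v[3],.05,(220,165,320,245) if k=="top" else (230,140,330,240),6,f"pics/f_{nm}_{k}.png")
E
```

```text
both [0, 1, 4] [ 0.4838 -0.0442 -0.1176  3.1937  0.05  ] -133.6782396671184
both [1, 4] [ 0.4805 -0.0437 -0.1379  3.153   0.05  ] -45.00952303398456
both [0, 1] [ 0.4838 -0.0439 -0.1177  3.14    0.05  ] -124.57798806038898
top [0, 1, 4] [ 0.483  -0.0442 -0.1174  3.1776  0.05  ] -65.1121830072304
top [1, 4] [ 0.4814 -0.0436 -0.0858  3.088   0.05  ] -21.621135275372595
top [0, 1] [ 0.483  -0.0439 -0.1177  3.14    0.05  ] -60.56044947875
side [0, 1, 4] [ 0.4845 -0.0442 -0.1171  3.2055  0.05  ] -70.27637345961207
side [1, 4] [ 0.4808 -0.0439 -0.1433  3.17    0.05  ] -23.494825594041547
side [0, 1] [ 0.4846 -0.044  -0.1178  3.14    0.05  ] -65.76379771153302
```

Run:
```python
from fit import *
np.set_printoptions(precision=4,suppress=True)
p=[.482,-.044,-.1177]
c0,s0=np.cos(p[2]),np.sin(p[2])
for k in("top","side"):
    c=capture(k)
    for y in range(180,212,1):
      for x in range(225,265):
        P=depth(c,(x,y));d=P-[p[0],p[1],0];q=np.array([c0*d[0]+s0*d[1],-s0*d[0]+c0*d[1],P[2]])
        if q[2]>.133 and .03<q[1]<.125 and abs(q[0])<.15: print(k,x,y,q)
P=lambda a,b,h:T(p,S(a,b,h)).round(4)
print("bar top",P(0,0,.034),"axis",P(0,0,0))
for q in(.05,0,.5,1.0,1.1):
    g=.611-q;print(q,P(-.05+.045*np.cos(g),-.078+.045*np.sin(g),.036))
print(sense()["tcp_pos"])
```

```text
top 231 182 [0.0537 0.1061 0.1559]
top 232 182 [0.0541 0.1033 0.1563]
top 236 182 [0.0579 0.0937 0.1358]
top 237 182 [0.0582 0.0909 0.1361]
top 230 183 [0.0499 0.1079 0.1625]
top 231 183 [0.0506 0.1054 0.1601]
top 232 183 [0.0512 0.1028 0.1582]
top 233 183 [0.0511 0.0999 0.1624]
top 234 183 [0.052  0.0974 0.1581]
top 235 183 [0.0523 0.0947 0.1584]
top 236 183 [0.0547 0.093  0.1399]
top 237 183 [0.0555 0.0905 0.1363]
top 230 184 [0.0473 0.1075 0.1617]
top 231 184 [0.0473 0.1046 0.1659]
top 232 184 [0.0478 0.102  0.1645]
top 233 184 [0.0482 0.0993 0.1644]
top 234 184 [0.0489 0.0968 0.1618]
top 235 184 [0.0489 0.094  0.1653]
top 236 184 [0.051  0.0921 0.1491]
top 237 184 [0.0521 0.0898 0.1422]
top 229 185 [0.0447 0.1101 0.1569]
top 230 185 [0.0444 0.107  0.1645]
top 231 185 [0.0448 0.1043 0.1639]
top 232 185 [0.0448 0.1014 0.1681]
top 233 185 [0.0455 0.0989 0.1649]
top 234 185 [0.0458 0.0962 0.1658]
top 235 185 [0.0466 0.0937 0.1619]
top 236 185 [0.0478 0.0915 0.1537]
top 237 185 [0.0487 0.0891 0.1486]
top 229 186 [0.0419 0.1096 0.1581]
top 230 186 [0.0422 0.1069 0.1591]
top 231 186 [0.
[... 4047 characters left out ...]
9 196 [0.0332 0.1113 0.1556]
side 260 196 [0.0317 0.1079 0.1526]
side 261 196 [0.0291 0.1075 0.1531]
side 262 196 [0.0262 0.108  0.1545]
side 263 196 [0.0242 0.106  0.1532]
side 258 197 [0.0366 0.1095 0.1488]
side 259 197 [0.0329 0.1123 0.1529]
side 260 197 [0.0307 0.1108 0.1521]
side 261 197 [0.0284 0.1097 0.1517]
side 262 197 [0.0264 0.1075 0.1502]
side 259 198 [0.0339 0.1097 0.146 ]
side 260 198 [0.0305 0.1116 0.1492]
side 261 198 [0.0282 0.1103 0.1486]
bar top [ 0.4675 -0.0221  0.1074] axis [ 0.4843 -0.0241  0.078 ]
0.05 [ 0.4499 -0.0745  0.1032]
0 [ 0.449  -0.0725  0.1026]
0.5 [ 0.4534 -0.094   0.1065]
1.0 [ 0.4481 -0.1156  0.105 ]
1.1 [ 0.446  -0.1194  0.104 ]
[ 0.1478 -0.6072  0.2198]
```

```bash
python3 -m creep '[[1,22,39,0,-0.12],[1,44,78,0,-0.24],[0.8,66,117,0,-0.356],[0.6,88,156,0,-0.356],[0.5,110,195,0,-0.356],[0.5,132,234,0,-0.356],[0.5,154,273,0,-0.356],[0.5,176,312,0,-0.356]]'
```

```text
time_s: 2.6
tcp_pos: [0.3245, -0.2937, 0.2201]
ee_rot: [[0.001, 0.117, 0.993], [-0.0, 0.993, -0.117], [-1.0, -0.0, 0.001]]
wrist_force: [1.4, -1.3, 0.1]
gripper_width: 0.55
```

Run:
```python
from h import *
s=sense();print(s["tcp_pos"],s["ee_rot"],s["joints"],s["gripper_width"])
```

```text
[ 0.32445814 -0.29368296  0.22012563] [[ 1.05278654e-03  1.17122070e-01  9.93116968e-01]
 [-4.79644150e-04  9.93117463e-01 -1.17121620e-01]
 [-9.99999331e-01 -3.53038679e-04  1.10171761e-03]] [-2.07299163e+01  3.35948261e+00 -2.42000105e+01  4.91115868e-03
 -6.23743644e+01 -7.59983858e+01] 0.5495445677996691
```

```bash
python3 -m creep '[[0.5,20,37,0,0],[0.5,42,75,0,0],[0.5,64,113,0,0],[0.5,86,151,0,0],[0.5,106,188,0,0],[0.5,119,209,-10,0],[0.5,124,219,-20,0],[0.5,124,219,-20,0]]'
python3 - <<'E'
from st import *
p=[.482,-.044,-.1177]
for k,b,s in(("top",(220,165,320,245),7),("side",(230,140,330,240),6)): overlay(capture(k),p,3.19,.05,b,s,f"pics/a_{k}.png",False)
E
```

```text
time_s: 3.4
tcp_pos: [0.4478, -0.074, 0.1987]
ee_rot: [[-0.002, 0.115, 0.993], [-0.001, 0.993, -0.115], [-1.0, -0.001, -0.002]]
wrist_force: [-1.8, -0.4, -0.2]
gripper_width: 0.501
```

View pics/a_side.png

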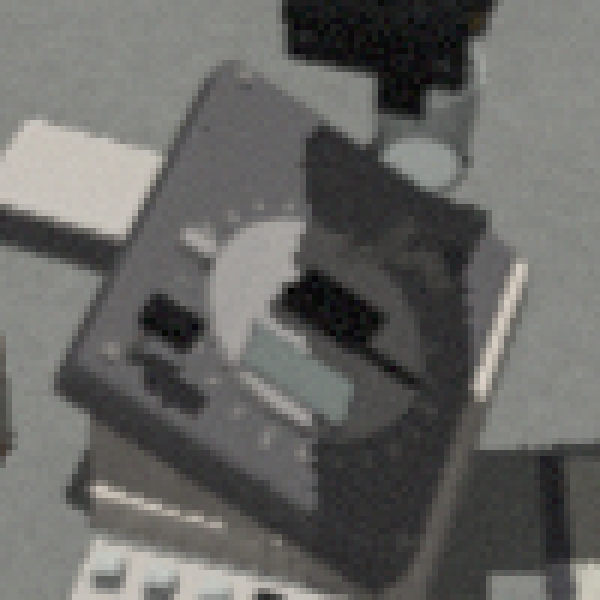

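View pics/a_top.png

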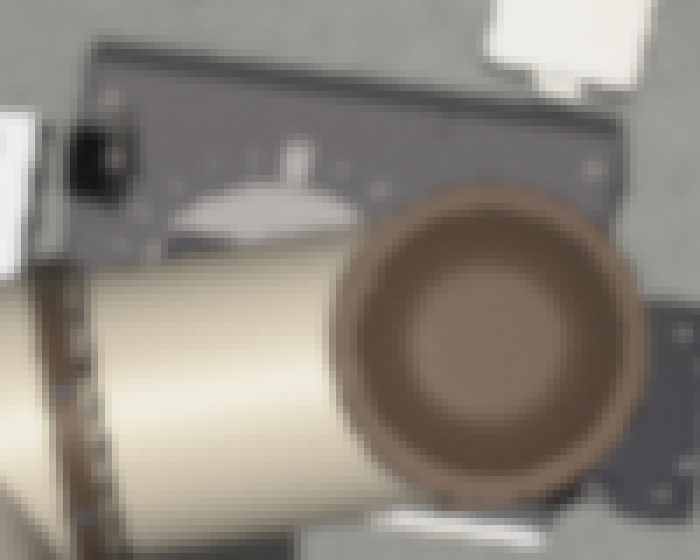

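Run:
```python
from st import *
np.set_printoptions(precision=4,suppress=True)
p=[.482,-.044,-.1177]
c=capture("side");print(at_z(c,(296,176.6),.109), depth(c,(296,176.6)))
for q in(0,.05,.1,.15,.2):
    g=.611-q;P=T(p,S(-.05+.045*np.cos(g),-.078+.045*np.sin(g),.043));t=T(p,S(-.05+.061*np.cos(g),-.078+.061*np.sin(g),.0155));print(q,P,proj(c,P),proj(c,t))
c=capture("top");print(at_z(c,(275.7,222.8),.109))
for q in(0,.1,.2):
    g=.611-q;P=T(p,S(-.05+.045*np.cos(g),-.078+.045*np.sin(g),.043));t=T(p,S(-.05+.061*np.cos(g),-.078+.061*np.sin(g),.0155));print(q,P,proj(c,P),proj(c,t))
```

```text
[ 0.4496 -0.074   0.109 ] [ 0.4496 -0.0738  0.1092]
0 [ 0.4456 -0.0721  0.1087] [297.3032 177.3389] [287.6974 181.8122]
0.05 [ 0.4464 -0.0741  0.1093] [297.1202 176.6629] [287.4639 180.9003]
0.1 [ 0.4472 -0.0761  0.1099] [296.9698 175.9925] [287.2749 179.9961]
0.15 [ 0.4478 -0.0782  0.1104] [296.8524 175.3294] [287.1307 179.102 ]
0.2 [ 0.4484 -0.0803  0.1109] [296.7682 174.6753] [287.0317 178.2204]
[ 0.4417 -0.0714  0.109 ]
0 [ 0.4456 -0.0721  0.1087] [275.9684 221.4242] [273.7024 212.3839]
0.1 [ 0.4472 -0.0761  0.1099] [277.4403 220.8753] [275.6658 211.6412]
0.2 [ 0.4484 -0.0803  0.1109] [278.9711 220.459 ] [277.709  211.0769]
```

```bash
python3 -m creep '[[0.5,0,0,-35,0],[0.5,0,0,-65,0],[0.5,0,0,-84,0],[0.5,0,0,-84,0],[0.3,0,0,-84,0],[0,0,0,-84,0],[0,0,0,-84,0],[0,0,0,-84,0]]'
```

```text
time_s: 4.4
tcp_pos: [0.4487, -0.0756, 0.1174]
ee_rot: [[0.003, 0.118, 0.993], [-0.0, 0.993, -0.118], [-1.0, 0.0, 0.003]]
wrist_force: [0.0, -0.7, -0.7]
gripper_width: 0.22
```

```bash
python3 -m creep '[[0,0,0,-2,0],[0,0,0,-2,0],[0,2,-5,-1,0],[0,3,-9,0,0],[0,3.5,-14,0,0],[0,3.8,-20,0,0],[0,3.5,-25,0,0],[0,2.3,-31,0,0]]'
```

```text
time_s: 5.2
tcp_pos: [0.4509, -0.1071, 0.1174]
ee_rot: [[0.003, 0.119, 0.993], [-0.0, 0.993, -0.119], [-1.0, 0.0, 0.003]]
wrist_force: [-0.2, -0.2, -0.1]
gripper_width: 0.005
```

```bash
cat > look.py <<'E'
import sys
from st import *
p=[.482,-.044,-.1177]
for k in sys.argv[2:]:
    c=capture(k);b,s=((220,165,320,245),7) if k=="top" else ((240,140,330,240),6);overlay(c,p,0,0,b,s,f"pics/{sys.argv[1]}_{k}.png",False)
E
python3 look.py b side
```

```text
(no output)
```

View pics/b_side.png

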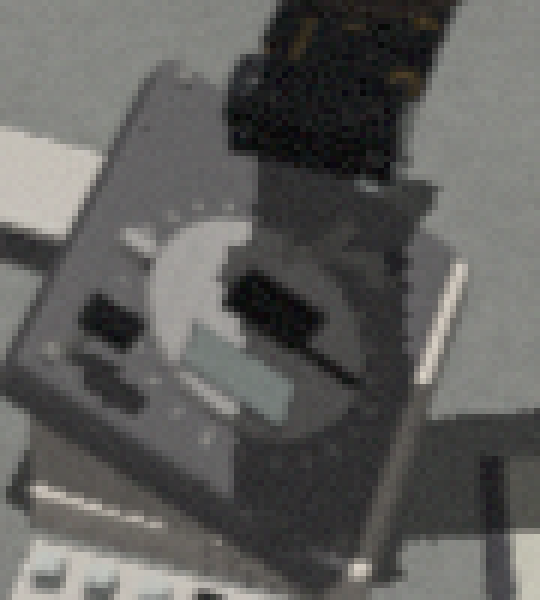

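Run:
```python
from st import *
c=capture("side")
im=c["image"][150:215,262:327].astype(np.float32);im=np.clip(im*2.2-40,0,255).astype(np.uint8)
cv2.imwrite("pics/b2.png",cv2.resize(im,(585,585),interpolation=3))
for t in("clip_post","clip_tip","clip_pivot"):
    for q in mark_of(c,t)[:2]: print(t,q,depth(c,q["centre"]))
```

```text
clip_post {'centre': [297.1, 179.9], 'confidence': 0.38} [ 0.44541305 -0.07070011  0.09973829]
clip_tip {'centre': [288.5, 182.7], 'confidence': 0.42} [ 0.46881639 -0.06353746  0.09069521]
clip_pivot {'centre': [306.5, 181.5], 'confidence': 0.66} [ 0.41948598 -0.09601783  0.07342746]
```

View pics/b2.png

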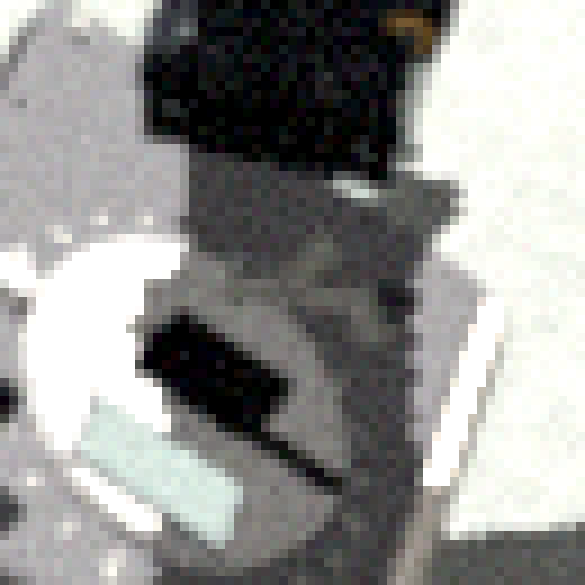

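Run:
```python
from st import *
c=capture("side");s=sense();t=np.array(s["tcp_pos"]);R=np.array(s["ee_rot"])
for a in(0,.019,-.051):
    for y in(-.015,.015):
        for z in(-.0095,.0095):
            P=t+R@[a,y,z];px=proj(c,P);print(a,y,z,P.round(4),px.round(1),((px-[262,150])*9).round())
```

```text
0 -0.015 -0.0095 [ 0.4398 -0.1203  0.1174] [301.8 164.1] [358. 127.]
0 -0.015 0.0095 [ 0.4586 -0.1226  0.1175] [295.5 162.7] [302. 114.]
0 0.015 -0.0095 [ 0.4433 -0.0905  0.1174] [299.2 170.8] [335. 188.]
0 0.015 0.0095 [ 0.4622 -0.0928  0.1175] [292.8 169.4] [277. 175.]
0.019 -0.015 -0.0095 [ 0.4398 -0.1203  0.0984] [301.3 168.8] [354. 170.]
0.019 -0.015 0.0095 [ 0.4587 -0.1226  0.0985] [295.1 167.4] [298. 157.]
0.019 0.015 -0.0095 [ 0.4434 -0.0905  0.0984] [298.7 175.6] [331. 230.]
0.019 0.015 0.0095 [ 0.4622 -0.0928  0.0985] [292.4 174.1] [274. 217.]
-0.051 -0.015 -0.0095 [ 0.4396 -0.1203  0.1684] [303.1 150.8] [370.   8.]
-0.051 -0.015 0.0095 [ 0.4584 -0.1226  0.1685] [296.6 149.4] [311.  -5.]
-0.051 0.015 -0.0095 [ 0.4431 -0.0905  0.1684] [300.4 157.6] [346.  68.]
-0.051 0.015 0.0095 [ 0.462  -0.0928  0.1685] [293.8 156.1] [286.  55.]
```

```bash
python3 -m creep '[[0.3,0,0,40,0],[0.4,0,0,80,0],[0.5,-15,-45,85,0],[0.5,-30,-90,85,0],[0.5,-45,-135,85,0],[0.5,-60,-180,85,0],[0.5,-60,-200,85,0],[0.5,-60,-200,85,0]]'
python3 - <<'E'
from st import *
np.set_printoptions(precision=4,suppress=True)
for k,b in(("side",(262,150,327,215)),("top",(235,185,305,245))):
    c=capture(k);x0,y0,x1,y1=b
    cv2.imwrite(f"pics/c_{k}.png",cv2.resize(c["image"][y0:y1,x0:x1],None,fx=9,fy=9,interpolation=cv2.INTER_NEAREST))
    np.savez(f"c_{k}.npz",**{q:c[q] for q in c})
    for t in("clip_post","clip_tip","clip_pivot"):
        for q in mark_of(c,t)[:2]: print(k,t,q["centre"],q["confidence"],depth(c,q["centre"]))
E
```

```text
time_s: 6.3
tcp_pos: [0.3905, -0.3085, 0.2022]
ee_rot: [[0.003, 0.122, 0.993], [-0.001, 0.993, -0.122], [-1.0, -0.0, 0.003]]
wrist_force: [-1.0, 0.6, -0.9]
gripper_width: 0.49
side clip_post [295.8, 175.7] 0.66 [ 0.4544 -0.119   0.0685]
side clip_post [283.7, 187.1] 0.6 [ 0.4767 -0.0226  0.1124]
side clip_tip [286.7, 184.2] 0.47 [0.3787 0.7259 0.8933]
side clip_pivot [307.4, 183.5] 0.57 [ 0.4161 -0.093   0.0687]
top clip_post [280.1, 222.6] 0.52 [ 0.4434 -0.0858  0.0755]
top clip_tip [272.5, 213.6] 0.66 [ 0.4684 -0.063   0.0826]
top clip_pivot [256.6, 228.8] 0.65 [ 0.4242 -0.019   0.0437]
top clip_pivot [281.6, 227.7] 0.51 [ 0.429  -0.091   0.0671]
```

View pics/c_side.png

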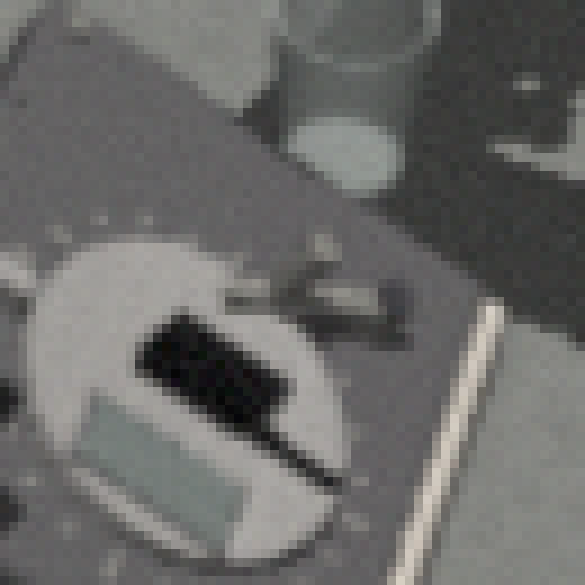

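View pics/c_top.png

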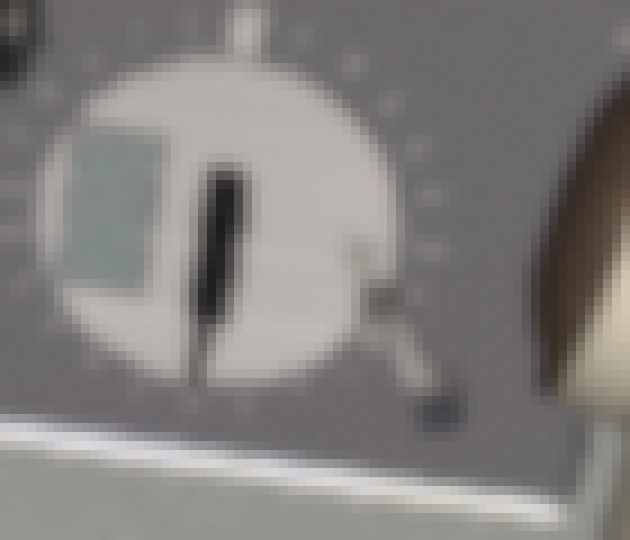

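Run:
```python
from st import *
np.set_printoptions(precision=4,suppress=True)
c=capture("side");s=sense();t=np.array(s["tcp_pos"]);R=np.array(s["ee_rot"])
x0,y0=270,80
im=cv2.resize(c["image"][y0:y0+90,x0:x0+90],None,fx=6.6,fy=6.6,interpolation=3)
g=np.clip(im.astype(np.float32)*2,0,255).astype(np.uint8)
w=.087*s["gripper_width"]/2
for y in(-w,w):
    for a,col in((0,(0,0,255)),(.019,(0,255,0)),(-.051,(255,255,0))):
        q=[tuple(((proj(c,t+R@[a,y,z])-[x0-.5,y0-.5])*6.6).round().astype(int)) for z in(-.0095,.0095)]
        cv2.line(g,tuple(map(int,q[0])),tuple(map(int,q[1])),col,1)
cv2.imwrite("pics/d.png",g)
```

```text
(no output)
```

View pics/d.png

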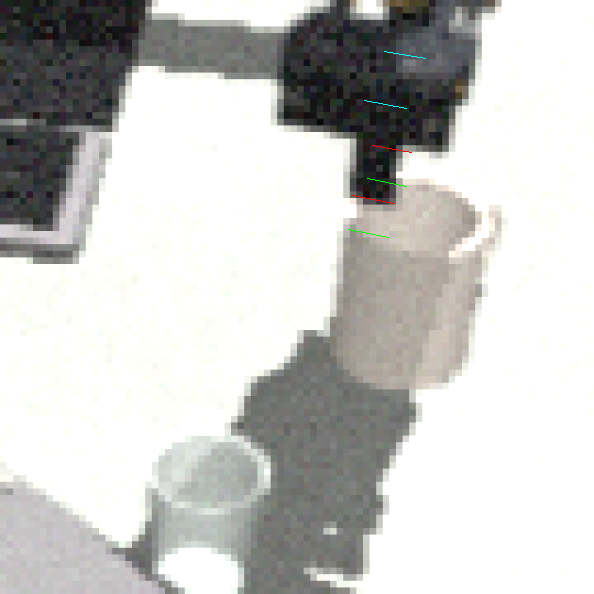

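Run:
```python
from st import *
np.set_printoptions(precision=4,suppress=True)
c=capture("side");s=sense();t=np.array(s["tcp_pos"]);R=np.array(s["ee_rot"])
for v in range(96,116):
    r=[]
    for x in range(320,334,2):
        P=depth(c,(x,v)); r.append((R.T@(P-t)*1e3).round().astype(int).tolist() if np.linalg.norm(P-t)<.15 else "-")
    print(v,r)
```

```text
96 [[-84, 84, 13], [-88, 89, 7], [-89, 89, 2], [-87, 84, -3], [-91, 88, -9], [-91, 87, -15], [-92, 87, -20]]
97 [[-82, 86, 13], [-85, 88, 7], [-85, 88, 1], [-85, 85, -4], [-87, 86, -9], [-87, 85, -15], [-89, 86, -20]]
98 [[-80, 88, 12], [-80, 86, 7], [-82, 87, 1], [-83, 87, -4], [-83, 85, -10], [-83, 83, -15], [-85, 85, -21]]
99 [[-79, 91, 11], [-76, 86, 7], [-78, 87, 1], [-79, 86, -5], [-81, 87, -10], [-81, 85, -16], [-83, 87, -21]]
100 ['-', [-75, 89, 6], [-75, 86, 1], [-75, 84, -5], [-78, 87, -11], [-79, 88, -16], [-81, 89, -22]]
101 ['-', '-', [-37, 33, 8], [-37, 32, 2], [-73, 85, -11], [-77, 89, -17], [-77, 87, -22]]
102 ['-', '-', [-34, 34, 7], [-35, 34, 1], [-38, 38, -5], [-36, 31, -10], [-74, 88, -23]]
103 ['-', '-', [-30, 34, 7], [-31, 34, 1], [-29, 29, -4], [-31, 29, -10], '-']
104 ['-', '-', [-27, 34, 6], [-26, 31, 1], [-26, 29, -5], '-', '-']
105 ['-', '-', [-24, 35, 6], [-21, 29, 1], [-25, 32, -6], '-', '-']
106 ['-', [-16, 30, 12], [-19, 32, 6], [-20, 32, 0], [-19, 29, -6], '-', '-']
107 ['-', [-13, 31, 12], [-14, 30, 6], [-15, 30, 0], [-19, 33, -7], '-', '-']
108 ['-', [-7, 27, 12], [-12, 33, 5], [-14, 33, -1], [-16, 35, -7], '-', '-']
109 ['-', [-2, 25, 12], [-8, 33, 5], [-9, 31, -1], [-11, 33, -7], '-', '-']
110 ['-', '-', [-4, 31, 4], [-3, 27, -1], [-5, 29, -7], '-', '-']
111 ['-', '-', '-', '-', '-', '-', '-']
112 ['-', '-', '-', '-', '-', '-', '-']
113 ['-', '-', '-', '-', '-', '-', '-']
114 ['-', '-', '-', '-', '-', '-', '-']
115 ['-', '-', '-', '-', '-', '-', '-']
```

```bash
python3 -m creep '[[0,0,0,0,0],[0,0,0,0,0],[0,0,0,0,0],[0,0,0,0,0],[0,0,0,0,0],[0,0,0,0,0],[0,0,0,0,0],[0,0,0,0,0]]'
cat > tip.py <<'E'
from st import *
np.set_printoptions(precision=4,suppress=True)
c=capture("side");s=sense();t=np.array(s["tcp_pos"]);R=np.array(s["ee_rot"])
print(s["gripper_width"])
px=proj(c,t).round().astype(int)
for v in range(px[1]-6,px[1]+12):
    r=[]
    for x in range(px[0]-6,px[0]+8,2):
        P=depth(c,(x,v)); r.append((R.T@(P-t)*1e3).round().astype(int).tolist() if np.linalg.norm(P-t)<.15 else "-")
    print(v,r)
E
python3 tip.py
```

```text
time_s: 7.6
tcp_pos: [0.3912, -0.306, 0.2026]
ee_rot: [[0.004, 0.117, 0.993], [-0.0, 0.993, -0.117], [-1.0, 0.0, 0.004]]
wrist_force: [-0.3, -0.7, -0.0]
gripper_width: 0.005
0.003526042294207996
100 [[-75, 90, 8], [-76, 89, 3], [-77, 89, -3], [-79, 90, -8], [-77, 85, -13], [-81, 90, -19], [-80, 87, -24]]
101 ['-', '-', [-21, 8, 8], [-75, 88, -8], [-74, 86, -14], [-74, 83, -19], [-77, 86, -25]]
102 ['-', '-', [-17, 8, 8], [-17, 6, 2], [-21, 10, -5], [-19, 5, -10], [-75, 89, -25]]
103 ['-', '-', [-16, 11, 7], [-16, 9, 1], [-16, 9, -5], [-6, -8, -9], '-']
104 ['-', '-', [-11, 9, 7], [-10, 6, 1], [-12, 8, -5], [-5, -5, -10], '-']
105 ['-', '-', [-7, 9, 6], [-9, 10, 0], [-8, 7, -5], '-', '-']
106 ['-', '-', [-3, 7, 6], [-5, 8, 0], [-7, 10, -6], '-', '-']
107 ['-', '-', '-', '-', '-', '-', '-']
108 ['-', '-', '-', '-', '-', '-', '-']
109 ['-', '-', '-', '-', '-', '-', '-']
110 ['-', '-', '-', '-', '-', '-', '-']
111 ['-', '-', '-', '-', '-', '-', '-']
112 ['-', '-', '-', '-', '-', '-', '-']
113 ['-', '-', '-', '-', '-', '-', '-']
114 ['-', '-', '-', '-', '-', '-', '-']
115 ['-', '-', '-', '-', '-', '-', '-']
116 ['-', '-', '-', '-', '-', '-', '-']
117 ['-', '-', '-', '-', '-', '-', '-']
```

```bash
python3 -m creep '[[0.3,10,40,0,0],[0.5,20,85,0,0],[0.5,32,130,0,0],[0.5,44,175,0,0],[0.5,54,210,0,0],[0.5,59,232,-10,0],[0.5,59,232,-30,0],[0.5,59,232,-50,0]]'
python3 -m creep '[[0.5,0,0,-20,0],[0.5,0,0,-35,0],[0.5,0,0,-45,0],[0.5,0,0,-52,0],[0.5,0,0,-52,0],[0.2,0,0,-52,0],[0.1,0,0,-52,0],[0,0,0,-52,0]]'
```

```text
time_s: 8.45
tcp_pos: [0.4508, -0.073, 0.1524]
ee_rot: [[0.005, 0.115, 0.993], [-0.0, 0.993, -0.115], [-1.0, 0.001, 0.005]]
wrist_force: [0.7, -0.2, -0.6]
gripper_width: 0.495
time_s: 9.25
tcp_pos: [0.4512, -0.0729, 0.101]
ee_rot: [[0.007, 0.115, 0.993], [0.0, 0.993, -0.115], [-1.0, 0.001, 0.007]]
wrist_force: [0.6, 0.7, -0.8]
gripper_width: 0.313
```

```bash
python3 -m creep '[[0.32,0,0,-5,0],[0.32,0,0,-7,0],[0.1,0,0,-7,0],[0,0,0,-7,0],[0,0,0,-7,0],[0,0,0,-7,0],[0,0,0,-7,0],[0,0,0,-7,0]]'
```

```text
time_s: 10.05
tcp_pos: [0.4508, -0.0731, 0.0939]
ee_rot: [[0.006, 0.115, 0.993], [-0.0, 0.993, -0.115], [-1.0, 0.001, 0.006]]
wrist_force: [-1.5, -1.0, -1.4]
gripper_width: 0.114
```

```bash
python3 -m creep '[[0,1.5,-4,1,0],[0,3,-9,2,0],[0,3.6,-14,3,0],[0,3.9,-20,3.5,0],[0,3.5,-26,3.5,0],[0,2.3,-31,3,0],[0,0.7,-36.5,2.5,0],[0,-1.5,-42,1.5,0]]'
```

```text
time_s: 10.85
tcp_pos: [0.4532, -0.1143, 0.0976]
ee_rot: [[0.015, 0.115, 0.993], [0.001, 0.993, -0.115], [-1.0, 0.003, 0.015]]
wrist_force: [0.2, 5.6, 6.3]
gripper_width: 0.107
```

```bash
python3 look.py e side
```

```text
(no output)
```

View pics/e_side.png

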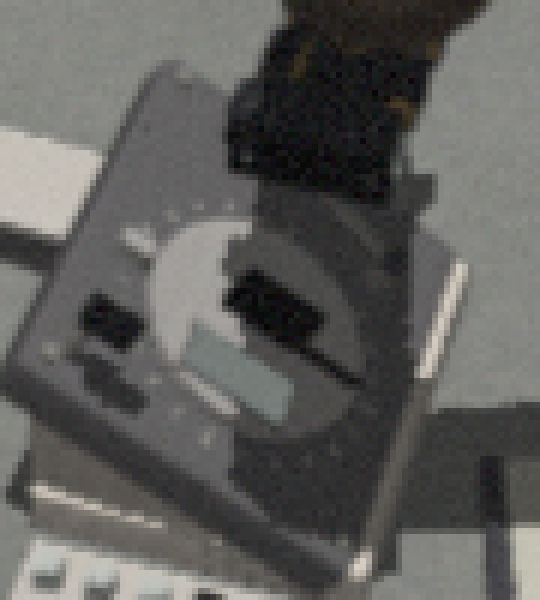

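```bash
python3 -m creep '[[0.3,0,0,0,0],[0.3,0,0,0,0],[0.3,0,0,0,0],[0.3,0,0,20,0],[0.3,0,0,60,0],[0.2,0,-20,95,0],[0,-15,-60,95,0],[0,-40,-105,95,0]]'
python3 - <<'E'
from fit import *
np.set_printoptions(precision=4,suppress=True)
c=capture("side");x0,y0,x1,y1=(250,150,325,225)
cv2.imwrite("pics/f.png",cv2.resize(c["image"][y0:y1,x0:x1],None,fx=8,fy=8,interpolation=3))
v,f=fit({"s":c},[.482,-.044,-.1177,3.19,1.0],[4],[3]);print(v)
p=v[:3]
for q in(.9,1.,1.1):
    g=.611-q;P=T(p,S(-.05+.045*np.cos(g),-.078+.045*np.sin(g),.043));print(q,(proj(c,P)-[x0,y0])*8)
E
```

```text
time_s: 11.7
tcp_pos: [0.4145, -0.2194, 0.1936]
ee_rot: [[0.018, 0.112, 0.994], [0.0, 0.994, -0.112], [-1.0, 0.002, 0.017]]
wrist_force: [0.7, -1.1, 0.6]
gripper_width: 0.11
[ 0.482  -0.044  -0.1177  3.151   1.    ]
0.9 [391.8081 138.5705]
1.0 [398.0678 133.2773]
1.1 [405.0927 128.94  ]
```

View pics/f.png

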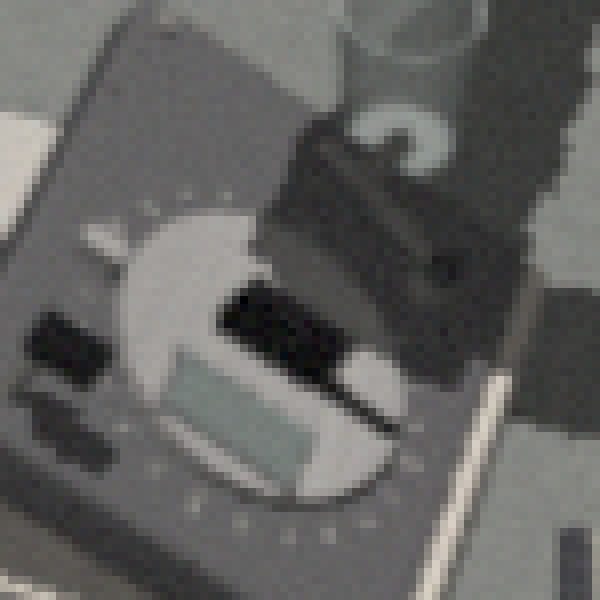

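Run:
```python
from st import *
np.set_printoptions(precision=1,suppress=True)
p=[.482,-.044,-.1177]
for ph in(-25,0,20,40,60,80,100,120,135,150,160):
    th=np.pi+np.radians(ph);e=np.cos(th)*u+np.sin(th)*l;f=-np.sin(th)*u+np.cos(th)*l
    C=W+.016*e-.006*f+.027*n
    m=f[:2]/np.linalg.norm(f[:2]);a,b=.0095,.0105
    o=np.array([a*a*m[0],b*b*m[1]])/np.hypot(a*m[0],b*m[1])
    c=C.copy();c[:2]-=o
    top=(W+.016*e-.006*f+.034*n)[2]
    zmin=max(.078+.00924+.0029+.577*(c[0]+dx) for dx in(-a,a))
    w=T(p,c);print(ph,"ctr rel",(c-W)*1e3,"world",w[:2]*1e3,"C z",C[2]*1e3,"top",top*1e3,"tip min",zmin*1e3)
```

```text
-25 ctr rel [-20.6  22.1  17.4] world [466.5   0.2] C z 95.3993924889289 top 101.4613924889289 tip min 83.73431211063063
0 ctr rel [-27.4  16.5  15.4] world [459.1  -4.5] C z 93.382 top 99.444 tip min 79.837088
20 ctr rel [-30.9  10.3  14.8] world [454.9 -10.3] C z 92.83839860373573 top 98.90039860373572 tip min 77.79055569235318
40 ctr rel [-32.7   3.1  15.3] world [452.3 -17.2] C z 93.32528162598857 top 99.38728162598856 tip min 76.76909015178897
60 ctr rel [-32.6  -4.6  16.8] world [451.5 -24.9] C z 94.78392378864667 top 100.84592378864669 tip min 76.82525214456187
80 ctr rel [-30.3 -12.4  19. ] world [452.8 -32.9] C z 97.03839131962793 top 103.10039131962793 tip min 78.14339885923302
100 ctr rel [-25.5 -19.1  21.8] world [456.8 -40.1] C z 99.81676216229882 top 105.87876216229881 tip min 80.92000265804796
120 ctr rel [-18.7 -23.1  24.8] world [463.  -44.9] C z 102.78392378864667 top 108.84592378864667 tip min 84.82016414456187
135 ctr rel [-13.2 -23.8  26.9] world [468.4 -46.2] C z 104.91753390593273 top 110.97953390593273 tip min 87.98454337970598
150 ctr rel [ -8.  -22.8  28.8] world [473.7 -45.8] C z 106.81020323027552 top 112.87220323027552 tip min 90.997507729803
160 ctr rel [ -4.9 -21.2  29.9] world [477.  -44.6] C z 107.87348053631025 top 113.93548053631025 tip min 92.8160753128186
```

```bash
python3 -m creep '[[0,9,40,5,0],[0,18,85,5,0],[0,28,130,5,0],[0,37,172,5,0],[0,43,205,0,0],[0,46,222,-10,0],[0,46,222,-35,0],[0,46,222,-50,0]]'
python3 -m creep '[[0,0,0,-15,0],[0,0,0,-30,0],[0,0,0,-42,0],[0,0,0,-50,0],[0,0,0,-54,0],[0,0,0,-54,0],[0,0,0,-54,0],[0,0,0,-54,0]]'
```

```text
time_s: 12.55
tcp_pos: [0.4545, -0.001, 0.1409]
ee_rot: [[0.01, 0.117, 0.993], [-0.0, 0.993, -0.117], [-1.0, 0.001, 0.01]]
wrist_force: [-0.8, 0.2, -0.1]
gripper_width: -0.003
time_s: 13.35
tcp_pos: [0.4549, -0.0009, 0.0875]
ee_rot: [[0.011, 0.117, 0.993], [0.0, 0.993, -0.117], [-1.0, 0.002, 0.011]]
wrist_force: [-0.2, -0.1, -0.0]
gripper_width: 0.007
```

```bash
python3 -m creep '[[0,1,-4,1,0],[0,0,-9,1,0],[0,-1.5,-13,1,0],[0,-2.6,-17,1.5,0],[0,-3.4,-21,2,0],[0,-3.4,-25,2.5,0],[0,-2.8,-29,3,0],[0,-2,-32.5,4,0]]'
python3 look.py g side
```

```text
time_s: 14.15
tcp_pos: [0.4499, -0.0333, 0.0906]
ee_rot: [[0.005, 0.118, 0.993], [0.001, 0.993, -0.118], [-1.0, 0.001, 0.005]]
wrist_force: [-6.1, 5.8, -1.2]
gripper_width: 0.003
```

View pics/g_side.png

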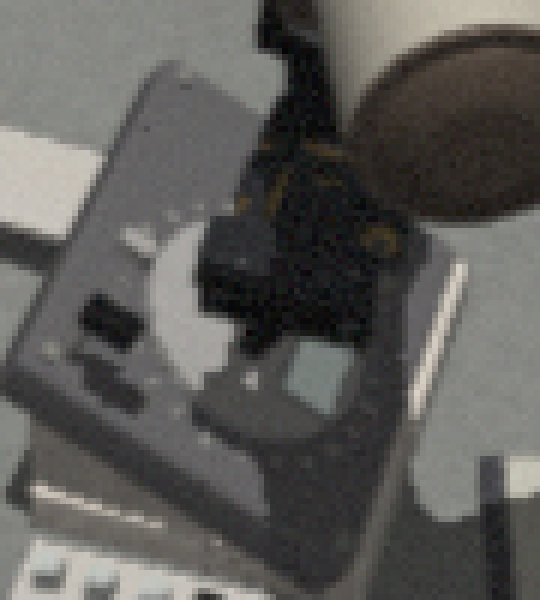

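```bash
python3 -m creep '[[0,3,-4,2,0],[0,7,-7.5,4,0],[0,10,-10,6,0],[0,13,-12,8,0],[0,16,-13,9.5,0],[0,19,-13.5,11,0],[0,22,-13,13,0],[0,25,-12.5,15,0]]'
python3 look.py i side
```

```text
time_s: 15.0
tcp_pos: [0.4729, -0.0474, 0.1051]
ee_rot: [[0.0, 0.12, 0.993], [-0.001, 0.993, -0.12], [-1.0, -0.001, 0.001]]
wrist_force: [-2.3, -4.4, -2.2]
gripper_width: 0.004
```

View pics/i_side.png

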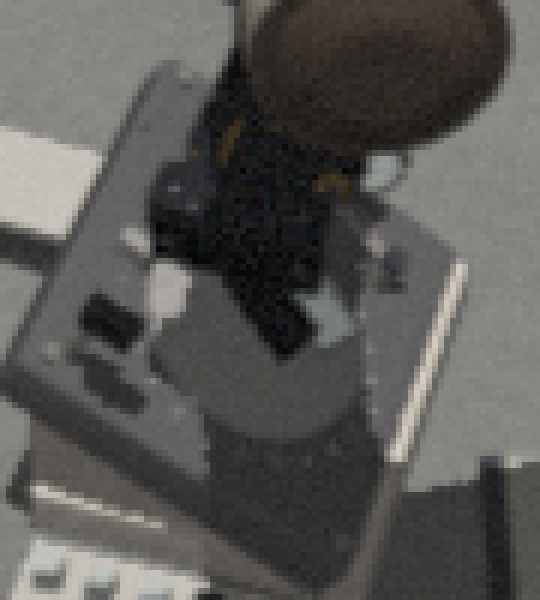

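```bash
python3 -m creep '[[0,-4,-8,0,0],[0,-6,-9,20,0],[0.3,-6,-8,60,0],[0.8,-6,5,65,0],[0.8,-5.5,25,65,0],[0.8,-5.5,25.5,65,0],[0.8,-5.5,25.5,65,0],[0.8,-5.5,25.5,50,0]]'
python3 look.py j side
```

```text
time_s: 15.85
tcp_pos: [0.4708, -0.0214, 0.1573]
ee_rot: [[0.009, 0.118, 0.993], [0.001, 0.993, -0.118], [-1.0, 0.002, 0.009]]
wrist_force: [0.2, -0.4, -0.2]
gripper_width: 0.462
```

View pics/j_side.png

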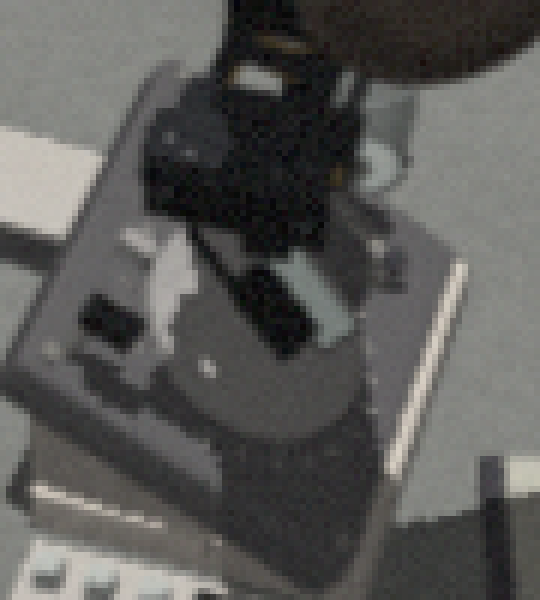

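```bash
python3 -m creep '[[0.65,-3,-0.5,-5,0],[0.65,-3,-0.5,-15,0],[0.65,-3,-0.5,-30,0],[0.65,-3,-0.5,-45,0],[0.65,-3,-0.5,-55,0],[0.65,-3,-0.5,-62,0],[0.5,-3,-0.5,-62,0],[0.4,-3,-0.5,-62,0]]'
python3 -m creep '[[0.3,0,0,0,0],[0.2,0,0,0,0],[0.1,0,0,0,0],[0,0,0,0,0],[0,0,0,0,0],[0,0,0,0,0],[0,0,0,0,0],[0,0,0,0,0]]'
python3 look.py k side
```

```text
time_s: 16.7
tcp_pos: [0.4655, -0.0223, 0.0919]
ee_rot: [[0.002, 0.12, 0.993], [0.0, 0.993, -0.12], [-1.0, 0.0, 0.002]]
wrist_force: [0.7, 0.9, -0.2]
gripper_width: 0.541
time_s: 17.5
tcp_pos: [0.466, -0.0224, 0.0924]
ee_rot: [[0.003, 0.119, 0.993], [-0.0, 0.993, -0.119], [-1.0, 0.0, 0.003]]
wrist_force: [0.6, 0.1, 3.8]
gripper_width: 0.135
```

View pics/k_side.png

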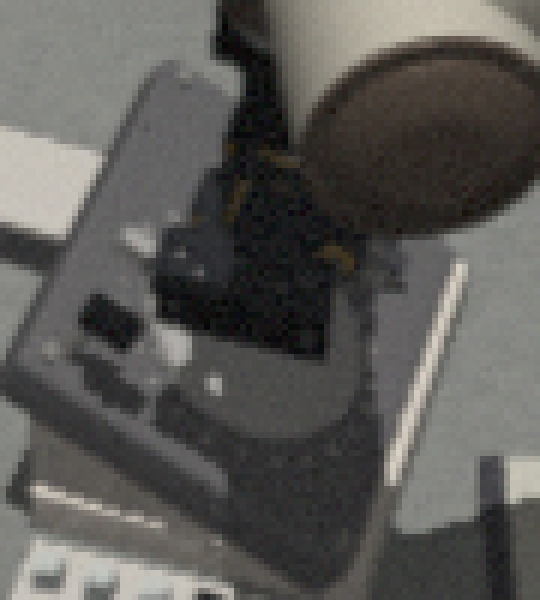

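```bash
python3 -m creep '[[0.25,0,0,0,0],[0.3,0,0,0,0],[0.3,0,0,0,0],[0.3,0,0,30,0],[0.3,0,0,75,0],[0.3,-5,-25,100,0],[0.3,-25,-75,100,0],[0.3,-50,-125,100,0]]'
python3 -m creep '[[0.3,-10,-40,0,0],[0.3,-20,-80,0,0],[0.3,-30,-110,0,0],[0.3,-30,-110,0,0],[0.3,-30,-110,0,0],[0.3,-30,-110,0,0],[0.3,-30,-110,0,0],[0.3,-30,-110,0,0]]'
cat > chk.py <<'E'
import sys
from fit import *
np.set_printoptions(precision=4,suppress=True)
p=[.482,-.044,-.1177];nm=sys.argv[1];q0=float(sys.argv[2])
cs={k:capture(k) for k in("side","top")}
for k,b in(("side",(250,150,325,225)),("top",(230,180,310,245))):
    c=cs[k];overlay(c,p,0,q0,b,8,f"pics/{nm}_{k}.png",False)
    np.savez(f"{nm}_{k}.npz",**{q:c[q] for q in c})
    for t in("wheel_mark","index","wheel_bar","slide_edge","clip_post","clip_tip"):
        for m in mark_of(c,t)[:2]: print(k,t,m["centre"],round(m["confidence"],2))
    for nme,s in(("index",S(.056,0,.012)),("slide",S(0,-.043,.0105)),("bar",S(0,0,.034))): print(nme,proj(c,T(p,s)))
for nme,cc in(("both",cs),("top",{"t":cs["top"]}),("side",{"s":cs["side"]})):
  for idx in([4],[4,3],[2,4]):
    for st in(0.08,-.08): print(nme,idx,fit(cc,p+[st,q0],idx,[3])[0][3],fit(cc,p+[st,q0],[1]+idx,[0,1,3])[0])
E
python3 chk.py l 1.0
```

```text
time_s: 18.35
tcp_pos: [0.4204, -0.1393, 0.1932]
ee_rot: [[0.005, 0.117, 0.993], [0.0, 0.993, -0.117], [-1.0, 0.001, 0.005]]
wrist_force: [0.8, -1.2, -0.5]
gripper_width: 0.302
time_s: 19.15
tcp_pos: [0.3908, -0.2485, 0.1932]
ee_rot: [[0.005, 0.115, 0.993], [0.0, 0.993, -0.115], [-1.0, 0.001, 0.005]]
wrist_force: [0.3, 0.5, -0.4]
gripper_width: 0.303
side wheel_mark [267.6, 182.0] 0.69
side index [270.9, 182.6] 0.73
side wheel_bar [283.9, 188.0] 0.69
side slide_edge [286.5, 182.0] 0.83
side slide_edge [242.1, 175.2] 0.43
side clip_post [298.5, 169.4] 0.54
side clip_tip [289.3, 171.0] 0.56
index [266.5316 181.9051]
slide [286.7911 182.6679]
bar [286.8966 188.9368]
top wheel_mark [262.5, 192.1] 0.75
top index [261.2, 194.9] 0.7
top wheel_bar [256.7, 214.5] 0.56
top slide_edge [275.4, 212.4] 0.8
index [261.4517 191.9819]
slide [273.7546 211.5774]
bar [258.3524 213.1515]
both [4] -0.25140136718749995 [ 0.4808 -0.044  -0.1177 -0.2385  1.    ]
both [4] -0.2514013671875 [ 0.4808 -0.044  -0.1177 -0.238   1.    ]
both [4, 3] 0.1201953125 [ 0.4805 -0.0437 -0.1177  0.1169  1.    ]
both [4, 3] -
[... 291 characters left out ...]
13 -0.0413 -0.1177 -0.2119  1.    ]
top [4, 3] 0.1119921875 [ 0.4814 -0.0403 -0.1177 -0.0021  1.    ]
top [4, 3] -0.17843017578124998 [ 0.4814 -0.0403 -0.1177 -0.0021  1.    ]
top [2, 4] 0.0 [ 0.4817 -0.043  -0.1177 -0.0522  1.    ]
top [2, 4] 0.0 [ 0.4818 -0.043  -0.1177 -0.0418  1.    ]
side [4] -0.13585693359375 [ 0.4804 -0.0466 -0.1177 -0.1006  1.    ]
side [4] -0.13585693359375 [ 0.4804 -0.0466 -0.1177 -0.1006  1.    ]
side [4, 3] 0.14775634765625 [ 0.4803 -0.0457 -0.1177  0.2031  1.    ]
side [4, 3] -0.13381103515625 [ 0.4804 -0.0465 -0.1177 -0.0579  1.    ]
side [2, 4] 0.0 [ 0.4806 -0.0461 -0.1177 -0.1197  1.    ]
side [2, 4] -0.09725830078125 [ 0.4806 -0.0461 -0.1177 -0.1197  1.    ]
```

View pics/l_side.png

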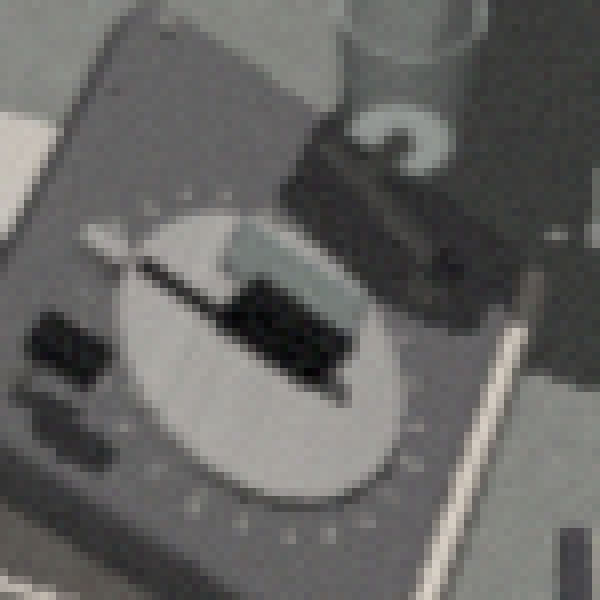

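View pics/l_top.png

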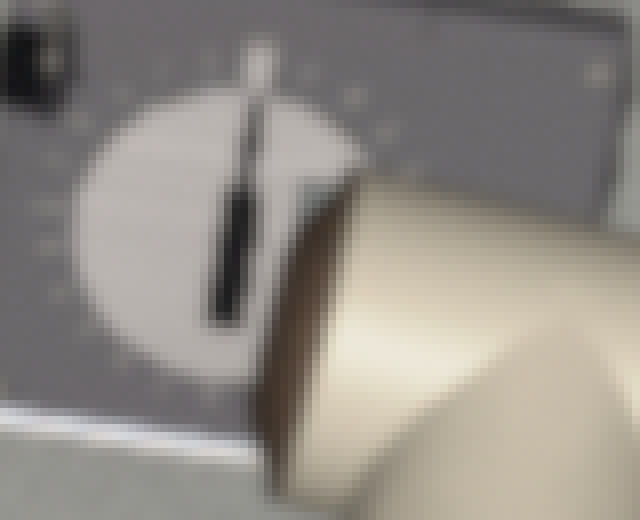

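```bash
cat > ang.py <<'E'
import sys
from st import *
from scipy.ndimage import map_coordinates
p=[.482,-.044,-.1177]
for k in("side","top"):
    c=dict(np.load(f"{sys.argv[1]}_{k}.npz"));g=cv2.cvtColor(c["image"],6).astype(float)
    def prof(r,h,dark,hw=.010):
        t=np.linspace(-hw,hw,81);A=np.array([proj(c,T(p,S(r,x,h))) for x in t])
        s=map_coordinates(g,[A[:,1],A[:,0]],order=1);b=np.median(s)
        w=np.clip((b-s) if dark else (s-b),0,None);w[w<.35*w.max()]=0
        return (w*t).sum()/w.sum()*1e3
    R=np.arange(.027,.053,.002);Y=[prof(r,.012,True) for r in R]
    a,b=np.polyfit(R*1e3,Y,1)
    print(k,np.round(Y,1),"slope",a,"offset at r=0",b,"at 56",a*56+b)
    for hh in(.005,.010): print(" block",[round(prof(r,hh,False,.012),1) for r in(.062,.065,.068)])
E
python3 ang.py l
```

```text
side [0.7 0.5 0.6 0.6 0.7 0.6 0.5 0.5 0.7 0.4 0.3 0.3 0.4] slope -0.01319512210532294 offset at r=0 1.0482504579499037 at 56 0.309323620051819
 block [np.float64(-6.4), np.float64(-6.5), np.float64(-6.1)]
 block [np.float64(-1.9), np.float64(-1.6), np.float64(-1.5)]
top [-0.6 -0.5 -0.4 -0.5 -0.5 -0.6 -0.6 -0.7 -0.7 -0.8 -0.7 -0.6 -0.6] slope -0.01172147050221234 offset at r=0 -0.14903533476770234 at 56 -0.8054376828915935
 block [np.float64(0.5), np.float64(0.6), np.float64(0.5)]
 block [np.float64(0.5), np.float64(0.5), np.float64(0.6)]
```

```bash
python3 -m creep '[[0.3,14,42,0,0.012],[0.3,28,86,0,0.012],[0.3,42,130,0,0.012],[0.3,56,172,0,0.012],[0.3,67,203,0,0.012],[0.3,75,226,0,0.012],[0.3,75,226,0,0.012],[0.3,75,226,-25,0.012]]'
python3 -m creep '[[0.3,0,0,-15,0],[0.3,0,0,-15,0],[0.3,0,0,-15,0],[0.3,0,0,-15,0],[0.3,0,0,-15,0],[0.3,0,0,-15,0],[0.3,0,0,-15,0],[0.3,0,0,-15,0]]'
```

```text
time_s: 20.65
tcp_pos: [0.468, -0.0225, 0.1706]
ee_rot: [[0.013, 0.103, 0.995], [0.001, 0.995, -0.103], [-1.0, 0.003, 0.012]]
wrist_force: [0.4, 0.2, 0.3]
gripper_width: 0.302
time_s: 21.45
tcp_pos: [0.468, -0.0225, 0.1558]
ee_rot: [[0.013, 0.103, 0.995], [0.001, 0.995, -0.103], [-1.0, 0.003, 0.013]]
wrist_force: [-0.1, -0.3, -0.3]
gripper_width: 0.304
```

```bash
python3 -m creep '[[0.3,-2,0,-20,0],[0.3,-2,0,-40,0],[0.3,-2,0,-55,0],[0.3,-2,0,-63,0],[0.3,-2,0,-63,0],[0.1,-2,0,-63,0],[0,-2,0,-63,0],[0,-2,0,-63,0]]'
python3 -m creep '[[0,0,0,0,0],[0,0,0,0,0],[0,0,0,0,0],[0.25,0,0,0,0],[0.3,0,0,0,0],[0.3,0,0,0,0],[0.3,0,0,30,0],[0.3,0,0,75,0]]'
python3 -m creep '[[0.3,-12,-40,20,0],[0.3,-24,-85,20,0],[0.3,-36,-130,20,0],[0.3,-50,-170,20,0],[0.3,-60,-210,20,0],[0.3,-75,-250,20,0],[0.3,-85,-285,20,0],[0.3,-85,-285,20,0]]'
sed -i '/^for nme,cc/,$d' chk.py; python3 chk.py m 1.0; python3 ang.py m
```

```text
time_s: 22.25
tcp_pos: [0.4666, -0.0225, 0.0936]
ee_rot: [[0.015, 0.103, 0.995], [0.002, 0.995, -0.103], [-1.0, 0.003, 0.014]]
wrist_force: [-0.4, 0.4, 1.1]
gripper_width: 0.133
time_s: 23.05
tcp_pos: [0.4646, -0.0229, 0.1673]
ee_rot: [[0.008, 0.103, 0.995], [0.0, 0.995, -0.103], [-1.0, 0.001, 0.008]]
wrist_force: [1.9, -0.3, 0.3]
gripper_width: 0.297
time_s: 23.85
tcp_pos: [0.3784, -0.3109, 0.1871]
ee_rot: [[0.007, 0.108, 0.994], [-0.0, 0.994, -0.108], [-1.0, 0.0, 0.007]]
wrist_force: [0.4, 0.9, -1.3]
gripper_width: 0.301
side wheel_mark [266.8, 179.8] 0.56
side index [266.7, 183.2] 0.67
side slide_edge [290.4, 185.3] 0.93
side clip_post [297.4, 167.2] 0.47
side clip_tip [290.6, 169.6] 0.57
index [266.5316 181.9051]
slide [286.7911 182.6679]
bar [286.8966 188.9368]
top wheel_mark [260.2, 194.5] 0.92
top wheel_mark [292.5, 222.7] 0.35
top index [262.6, 192.8] 0.75
top wheel_bar [256.3, 210.2] 0.83
top slide_edge [273.9, 210.6] 0.74
top slide_edge [248.6, 152.9] 0.38
top clip_post [293.8, 220.6] 0.55
top clip_tip [292.2, 213.0] 0.64
index [261.4517 191.9819]
slide [273.7546 211.5774]
bar [258.3524 213.1515]
side [0.8 0.8 0.7 0.8 0.9 0.8 0.7 1.1 1.4 1.3 1.5 1.6 1.4] slope 0.036375702064970844 offset at r=0 -0.3540690619242711 at 56 1.682970253714096
 block [np.float64(-6.4), np.float64(-6.6), np.float64(-6.2)]
 block [np.float64(-2.0), np.float64(-1.6), np.float64(-1.6)]
top [-0.1 -0.1  0.   0.1  0.3  0.3  0.3  0.1  0.1  0.1  0.1  0.1 -0. ] slope 0.0025647397435053375 offset at r=0 0.008064437333079464 at 56 0.15168986296937836
 block [np.float64(0.4), np.float64(0.6), np.float64(0.5)]
 block [np.float64(0.5), np.float64(0.5), np.float64(0.6)]
```

View pics/m_top.png

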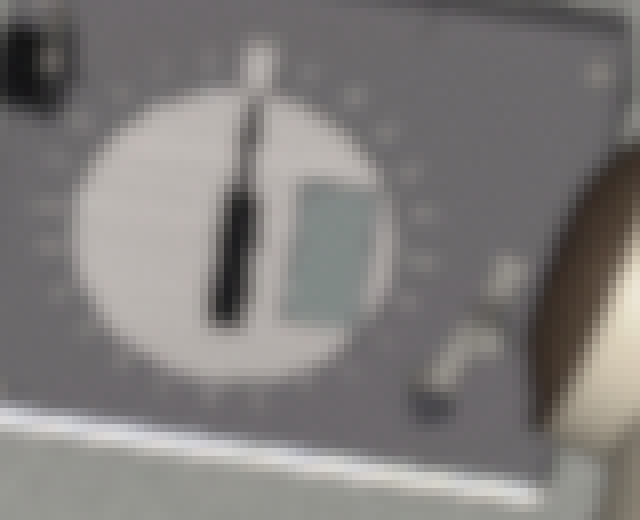

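```bash
python3 -m creep '[[0.4,14,37,0,0],[0.4,28,75,0,0],[0.4,42,112,0,0],[0.4,56,150,0,0],[0.4,66,178,0,0],[0.4,73,196,0,0],[0.4,74,197,0,0],[0.4,74,197,-25,0]]'
python3 - <<'E'
from st import *
c=capture("side")
im=c["image"][150:225,250:325].astype(np.float32);im=np.clip(im*1.8-20,0,255).astype(np.uint8)
cv2.imwrite("pics/n.png",cv2.resize(im,None,fx=8,fy=8,interpolation=3))
E
```

```text
time_s: 25.35
tcp_pos: [0.4566, -0.1104, 0.1649]
ee_rot: [[0.016, 0.101, 0.995], [-0.0, 0.995, -0.101], [-1.0, 0.001, 0.016]]
wrist_force: [0.9, -0.1, -1.0]
gripper_width: 0.396
```

View pics/n.png

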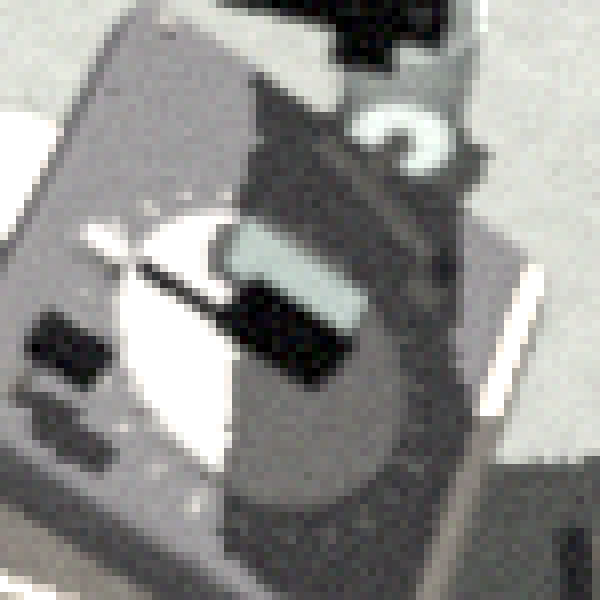

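```bash
python3 -m creep '[[0.4,-4,-4,-15,0],[0.4,-4,-4,-35,0],[0.4,-4,-4,-55,0],[0.4,-4,-4,-66,0],[0.4,-4,-4,-66,0],[0.1,-4,-4,-66,0],[0,-4,-4,-66,0],[0,-4,-4,-66,0]]'
python3 -m creep '[[0,0,0,0,0],[0,0,0,0,0],[0,0,0,0,0],[0,1,3,0.5,0],[0,2.2,6,1,0],[0,3.3,9,1,0],[0,4,12,1,0],[0,4.2,16,1,0]]'
```

```text
time_s: 26.2
tcp_pos: [0.4486, -0.1144, 0.0939]
ee_rot: [[0.005, 0.103, 0.995], [0.001, 0.995, -0.103], [-1.0, 0.002, 0.005]]
wrist_force: [-0.0, -0.2, -0.1]
gripper_width: 0.212
time_s: 27.0
tcp_pos: [0.4543, -0.0995, 0.0963]
ee_rot: [[0.008, 0.101, 0.995], [-0.001, 0.995, -0.101], [-1.0, -0.001, 0.008]]
wrist_force: [1.8, -6.5, 6.7]
gripper_width: 0.114
```

```bash
python3 -m creep '[[0,0.6,4,0.3,0],[0,0.8,8,0.5,0],[0,0.6,12,0.5,0],[0,0,16,0,0],[0,-1,20,-0.7,0],[0,-2.2,23.5,-1.5,0],[0,-3.5,26.4,-2.4,0],[0,-3.5,26.4,-2.4,0]]'
python3 - <<'E'
from st import *
c=capture("side")
im=c["image"][150:225,250:325].astype(np.float32);im=np.clip(im*1.8-20,0,255).astype(np.uint8)
cv2.imwrite("pics/o.png",cv2.resize(im,None,fx=8,fy=8,interpolation=3))
E
```

```text
time_s: 27.8
tcp_pos: [0.4528, -0.073, 0.094]
ee_rot: [[0.012, 0.099, 0.995], [-0.002, 0.995, -0.099], [-1.0, -0.001, 0.012]]
wrist_force: [4.0, -3.9, -4.1]
gripper_width: 0.112
```

View pics/o.png

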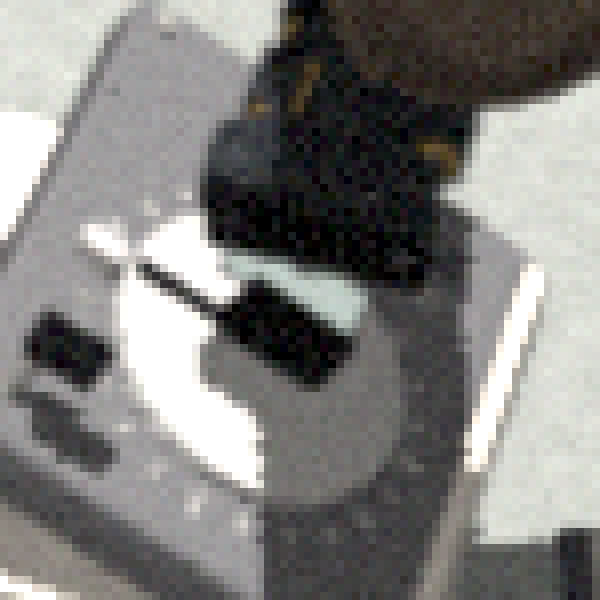

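```bash
python3 -m creep '[[0.2,0,0,0,0],[0.3,0,0,0,0],[0.35,0,0,0,0],[0.35,0,0,5,0],[0.35,0,0,30,0],[0.35,0,0,75,0],[0.35,-10,-30,105,0],[0.35,-25,-75,105,0]]'
python3 -m creep '[[0.35,-12,-45,0,0],[0.35,-25,-90,0,0],[0.35,-38,-135,0,0],[0.35,-45,-165,0,0],[0.35,-45,-165,0,0],[0.35,-45,-165,0,0],[0.35,-45,-165,0,0],[0.35,-45,-165,0,0]]'
python3 chk.py q 0.0; python3 ang.py q
python3 - <<'E'
from st import *
p=[.482,-.044,-.1177]
for k,b in(("side",(250,150,325,225)),("top",(230,180,310,245))):
    overlay(dict(np.load(f"q_{k}.npz")),p,0,0,b,8,f"pics/qo_{k}.png")
E
```

```text
time_s: 28.65
tcp_pos: [0.4313, -0.148, 0.2044]
ee_rot: [[0.024, 0.094, 0.995], [-0.003, 0.996, -0.094], [-1.0, -0.001, 0.024]]
wrist_force: [0.9, 0.2, 0.7]
gripper_width: 0.347
time_s: 29.45
tcp_pos: [0.3866, -0.3121, 0.2046]
ee_rot: [[0.024, 0.093, 0.995], [-0.003, 0.996, -0.092], [-1.0, -0.001, 0.024]]
wrist_force: [-0.3, 0.7, -0.3]
gripper_width: 0.35
side wheel_mark [267.3, 181.5] 0.83
side index [267.9, 182.6] 0.88
side wheel_bar [282.1, 186.5] 0.78
side wheel_bar [283.8, 209.8] 0.22
side slide_edge [288.3, 185.2] 0.81
side clip_post [296.0, 178.2] 0.42
side clip_tip [285.9, 186.0] 0.58
index [266.5316 181.9051]
slide [286.7911 182.6679]
bar [286.8966 188.9368]
top index [262.8, 192.5] 0.62
top wheel_bar [258.2, 213.4] 0.76
top slide_edge [274.3, 210.7] 0.76
top clip_post [275.3, 222.7] 0.56
top clip_post [272.9, 210.8] 0.24
top clip_tip [273.3, 211.6] 0.49
index [261.4517 191.9819]
slide [273.7546 211.5774]
bar [258.3524 213.1515]
side [0.8 0.6 0.6 0.8 0.8 0.8 0.7 1.  1.4 1.5 1.6 1.6 1.4] slope 0.04126965455847758 offset at r=0 -0.5597140157217619 at 56 1.7513866395529825
 block [np.float64(-6.5), np.float64(-6.3), np.float64(-6.5)]
 block [np.float64(-2.1), np.float64(-1.4), np.float64(-1.7)]
top [-0.1 -0.1  0.   0.1  0.2  0.3  0.2  0.1  0.1  0.1  0.   0.  -0.1] slope 0.0005632385823970332 offset at r=0 0.04970008154518999 at 56 0.08124144215942386
 block [np.float64(0.5), np.float64(0.6), np.float64(0.5)]
 block [np.float64(0.5), np.float64(0.6), np.float64(0.6)]
```

View pics/q_top.png

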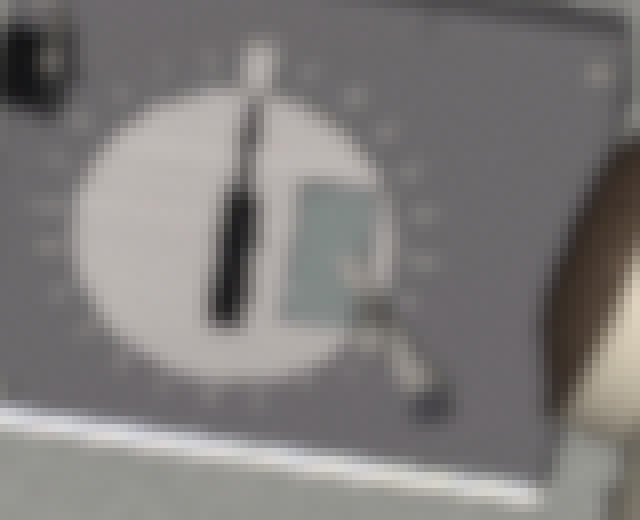

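View pics/qo_top.png

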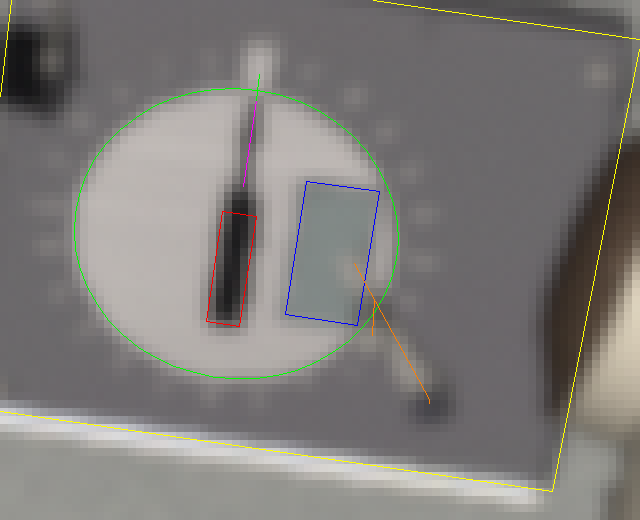

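View pics/q_side.png

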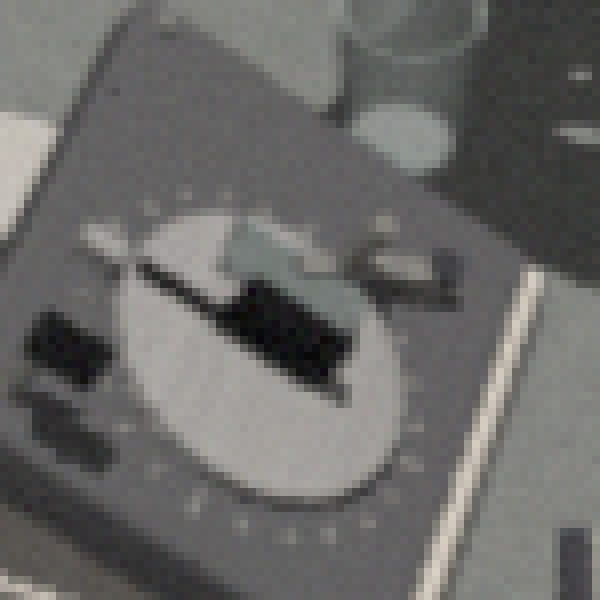

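View pics/qo_side.png

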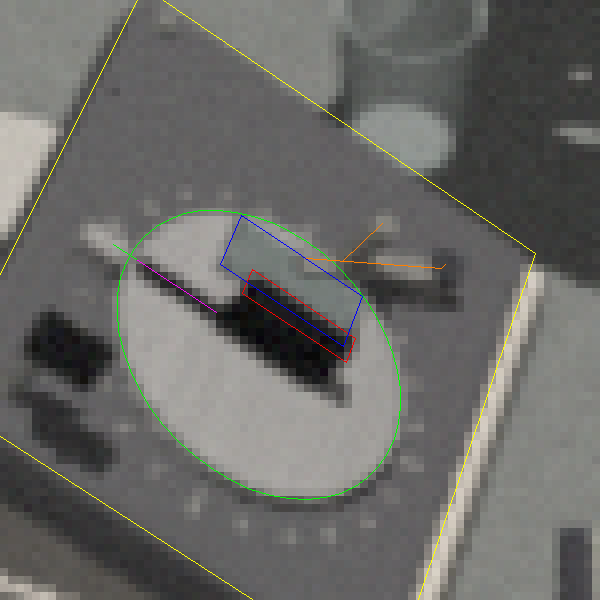

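Run:
```python
from h import *
cv2.imwrite("pics/z.png",capture("top")["image"])
print(finish_job())
```

```text
the job is handed in; nothing more can be done
None
```

View pics/z.png

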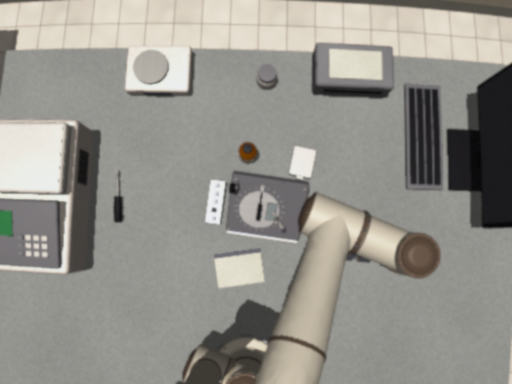

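The job is done and handed in at about 30 s, well inside the 67 s limit. I swung the clip out to about 1.0 rad by its post and pushed the finger bar half a turn anticlockwise. I then squared the bar by squeezing it between the jaws, and swung the clip back so its tip rests on the slide.

**Final checks**
- **Wheel:** in the top picture the pointer is within about 0.01 rad of the index block. The side picture read about +0.04 rad, but I trust it less because the block and its shading disturb the pointer's outer end there.
- **Clip:** in both pictures it lies within a pixel or so of the model at angle 0, with the tip on the slide half-way along. The gripper is open and clear of everything.
- **Bystanders:** in the last top picture the bottle, rack, slide box and screwdriver look as they did at the start. The arm hides the beaker and mug there, though its path kept clear of both. The wrist force stayed around 10 N or less in every reading.

**What went wrong along the way**
- **First clip grasp:** it missed. In the depth image the fingertips were about level with the tool point, not 19 mm ahead of it, so they passed above the post. I used the measured value from then on.
- **First squeeze of the bar:** it left the pointer about 0.02 rad off, so I repeated it with the gripper turned by that amount.

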